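Shut down the wax warming plate and check the test jar

TASK

Shut down the wax warming: first turn the controller's dial fully anticlockwise to its stop (off), then take every tin off the warming plate and stand it upright on the floor of the wooden tray. Last, pick up the lidded glass test jar, lean it to about 40 degrees and hold it so for two seconds to see that its wax has set, then stand it level again in the middle of its cork mat. Leave everything else where it is.

Things in the scene. Friction and masses are not known exactly. Their poses are not given: they have to be found in the camera images.
- dial (a joint): angle of the black dial (rad) about its vertical axis: 0 = fully anticlockwise seen from above (the off stop), 4.7 = fully clockwise. It stays where it is left (light friction); starts 1.6 to 4.3.
- dial_grip (a point): the dial's grip point, on its axis, 72 mm above the table. The dial is a 44 mm disc carrying an upright bar 42 mm long, 14 mm thick and 30 mm tall (bar top 79 mm above the table, disc top 49 mm). This frame turns with the dial: its x axis runs along the bar, y across its thickness (the faces to pinch), z up. A white line on the bar marks its pointer end (-x).
- controller: grey temperature controller box 105 x 105 x 35 mm, fixed, the dial on the middle of its top. Origin: centre of its underside.
- plate: warming plate, white with dark steel top, 250 x 250 mm, top 30 mm above the table, fixed. Origin: centre of its underside. May stand left or right of the robot.
- tray_in (a point): centre of the inner floor of the dark wooden tray (8 mm above the table), x and y along its sides. Outside 250 x 250 mm, inside 234 x 234 mm, rim 28 mm above the table, fixed. It stands on the other side from the plate.
- tin0: one of three to five plain lidded aluminium tins, upright cylinder 44 mm diameter, 50 mm tall, about 90 g, starts standing on the warming plate (may be absent). Origin: centre of its underside, z up its axis.
- tin1: one of three to five plain lidded aluminium tins, upright cylinder 44 mm diameter, 50 mm tall, about 90 g, starts standing on the warming plate (may be absent). Origin: centre of its underside, z up its axis.
- tin2: one of three to five plain lidded aluminium tins, upright cylinder 44 mm diameter, 50 mm tall, about 90 g, starts standing on the warming plate (may be absent). Origin: centre of its underside, z up its axis.
- tin3: one of three to five plain lidded aluminium tins, upright cylinder 44 mm diameter, 50 mm tall, about 90 g, starts standing on the warming plate (may be absent). Origin: centre of its underside, z up its axis.
- tin4: one of three to five plain lidded aluminium tins, upright cylinder 44 mm diameter, 50 mm tall, about 90 g, starts standing on the warming plate (may be absent). Origin: centre of its underside, z up its axis.
- jar: lidded glass test jar of set wax, upright cylinder 62 mm diameter, 70 mm tall, about 220 g, aluminium lid, starts on the cork mat. Origin: centre of its underside, z up its axis.
- mat: square cork mat 120 x 120 x 4 mm, fixed on the table. Origin: centre of its underside.
- puck: bystander: brass thermometer puck, 26 mm diameter, 22 mm tall, near one edge of the warming plate between two tins; stays on the plate. Origin: centre of its underside.
- brush: bystander: brush 200 mm long lying at the robot's left, 20 mm high. Origin: its middle, on the table.
- stir_stick: bystander: flat wooden stirring stick 180 x 20 x 6 mm lying at the robot's right. Origin: centre of its underside.
- amber_bottle: bystander: amber bottle 40 mm diameter, 85 mm tall, at the back. Origin: centre of its underside.
- sanding_block: bystander: cork block 60 x 100 x 30 mm at the back right. Origin: centre of its underside.
- flake_jar: bystander: low open-looking glass jar of gold flakes, 70 mm diameter, 50 mm tall, at the back left, without a lid. Origin: centre of its underside.
- tape_roll: bystander: paper tape roll 80 mm diameter, 24 mm tall, lying at the right. Origin: centre of its underside.
Not all that is in view belongs to the job. Leave any purple look-alike of the jar alone. What is shaped like the tin2 but turquoise is not meant.

How it is judged:
On the way, in this order (a step that is already met when the one before it is completed fails the run):
1. the dial is turned fully anticlockwise to its stop (value of joint dial below 0.07 rad), for 0.2 s.
2. every tin stands upright on the floor of the tray (value of joint dial below 0.07 rad and x of tin0 in the frame of tray_in between -0.1 and 0.1 m and y of tin0 in the frame of tray_in between -0.1 and 0.1 m and z of tin0 in the frame of tray_in between -0.01 and 0.01 m and angle between each of tin0, tin1, tin2, tin3, tin4's own z axis and vertical below 0.12 rad and x of tin1 in the frame of tray_in between -0.1 and 0.1 m and y of tin1 in the frame of tray_in between -0.1 and 0.1 m and z of tin1 in the frame of tray_in between -0.01 and 0.01 m and x of tin2 in the frame of tray_in between -0.1 and 0.1 m and y of tin2 in the frame of tray_in between -0.1 and 0.1 m and z of tin2 in the frame of tray_in between -0.01 and 0.01 m and x of tin3 in the frame of tray_in between -0.1 and 0.1 m and y of tin3 in the frame of tray_in between -0.1 and 0.1 m and z of tin3 in the frame of tray_in between -0.01 and 0.01 m and x of tin4 in the frame of tray_in between -0.1 and 0.1 m and y of tin4 in the frame of tray_in between -0.1 and 0.1 m and z of tin4 in the frame of tray_in between -0.01 and 0.01 m), for 0.2 s.
3. the jar is leaned 30 to 50 degrees, lifted off the mat, for a second (angle between jar's own z axis and vertical between 0.52 and 0.87 rad and height (world z) of jar above 0.02 m), for 1 s.
4. the jar stands level on its mat again (z of jar in the frame of mat between -0.004 and 0.012 m and horizontal distance between jar and mat below 0.035 m and angle between jar's own z axis and vertical below 0.1 rad), for 0.2 s.
At the end, for the whole second after the job is handed in: The dial within 0.07 rad of its anticlockwise stop; every present tin standing on the tray's floor (within 100 mm of its centre along each side, leaning less than 7 degrees); the jar standing level on the cork mat within 35 mm of its centre; all released and at rest (all of step 2 and all of step 4 and linear speed of each of tin0, tin1, tin2, tin3, tin4, jar below 0.02 m/s); the robot touches nothing.
It fails at once if the jar is tipped more than 70 degrees (angle between jar's own z axis and vertical above 1.22 rad).
It fails at once if a bystander is moved more than 35 mm (distance of any of puck, brush, stir_stick, amber_bottle, sanding_block, flake_jar, tape_roll from where it was at the start of the episode above 0.035 m).
Of tin0, tin1, tin2, tin3, tin4 only 3 to 5 are there at a start; the rules pass over those that are not, and their reading is None.
At some moment in a run one of tin0, tin1, tin2, tin3, tin4, jar may be knocked a few centimetres aside while the robot is not near it.
It also fails if it takes over 210 s, if anything falls off the work surface, if the arm or the gripper's body presses on something with over 40 N, if the wrist force passes 120 N, or if a joint passes its speed limit or range.

ROBOT

A 6-joint arm with a two-finger parallel gripper is mounted at the origin on the work surface. World frame = base frame: x ahead of the robot, y to its left, z up, the work surface at z = 0. Lengths are in m, angles in rad, forces in N, time in s.
With the tool pointing down it reaches from about 0.325 to 0.9 m from the base axis. Payload 6.1 kg.
Tool frame: the origin (TCP) lies at the very end of the fingers, on their centre line; the grasp point (between the pads) lies manip.grip_point_offset behind it (manip.grip_point_offset is the distance from the TCP to the grasp point, in m); z points along the fingers, y is the direction in which the jaws open and shut (so a half turn about z gives the same grasp; the last joint's range is limited). The gripper opens to 87 mm and grips with 3 to 60 N. Pads are 19 mm wide; open, the fingers measure 117 mm over their backs; the gripper's body (75 mm by 190 mm) begins 51 mm behind the grasp point.
Start: joints at [1.214, 0.22, 1.526, -0, 1.395, -0.126], TCP at [0.143, 0.608, 0.223] pointing down, gripper open.
Joint ranges: [-2.98, 2.98], [-0.91, 2.08], [0.09, 2.57], [-1.24, 4.39], [0.2, 2.65], [-2.68, 2.68]. Speed limits (rad/s): [2.57, 2.57, 3.01, 3.14, 3.14, 3.14].

INTERFACE

Orientations are given as a rotation vector (axis times angle).
In Python, from rig import sensors, vision, manip, models gives the robot as it stands. The module is installed in compiled form; this text tells all that it offers.
- The arm moves only by the tool step_arm, never from a script. Its argument "plan" is a list of rows, each a list of 6 numbers: the shift along the tool's x, y, z normalised to -1 to 1, where 1 is 1000 mm, then the turn, a rotation vector about the tool's x, y, z normalised to -1 to 1, where 1 is 90 degrees. A call has 1 to 10 rows; each row is the pose to reach, as a shift and turn from the pose measured when the call began, along the tool's axes at that moment; what a row does not reach only later rows make up. A row lasts 1/12 s, in which the tool goes at most 41.7 mm and 7.16 degrees, less where a joint would pass 70% of its speed; a pose out of reach is approached as far as the arm can. A call with a number of a shift or a turn outside -1 to 1 is refused whole. A call with a gripper value outside its range is refused whole. "gripper" is the closure, from 0 (fully open) to 1 (shut), set as the call begins (left out, the last holds). The fingers move at their own pace and stop on an object; the grip force is fixed at half the most. Time passes only in rows, so rows that repeat a pose let the fingers close. It gives the time, the measured TCP pose, the force and the opening at its end, in the units of the state.
- sensors.get_state(): the state, without advancing time (a new reading comes with each control period).
- vision.grab_frame(name): name is "scene" or "side" or "wrist"; returns the picture (400x640x3 uint8, red, green, blue); there is no depth.
- vision.camera_info(name): a dict with "fx", "fy", "cx", "cy" (pixels), "camera_from_world" (4x4, takes a point from world to camera coordinates); the wrist camera has in their place "tool_from_camera" (4x4, takes a point from camera to tool coordinates, whose origin is the TCP and whose axes are the flange's). Camera axes: x right, y up, looking along -z (the intrinsics and any distortion apply to the point x, -y, -z); pixel columns grow to the right and rows downward; lengths in m; the calibration is good to about 2 mm. A picture is of the moment at which its call begins: read the wrist's pose just before it. camera_info takes no time and is no camera call.
- manip.job_done(): hands the job in, once; it reports no verdict.
Trained networks look in the newest picture that a camera, given by its name, has taken for a name from the list of things; names that differ only in an ending like _2 or _b are one class to them, and where a whole thing is asked for, a point or a joint stands for the part that bears it (a point fixed in the world has none). Each returns a list of dicts, best first, with "score" (0 to 1); they miss things now and then, are a little off and sometimes report something else, mostly with a low value. They report only what shows in the picture. A call takes as long as a camera call. They do not tell look-alikes from the thing itself.
- models.outline_of(camera, label): "region" (400x640 bool, what is visible of it) and "extent" ([left, top, right, bottom] in pixels, round what is visible of it).
- models.tip_of(camera, label): "location" ([column, row] in pixels: a listed point, or the origin of a listed thing).
The state is a dict: "clock": time; "qpos": joint angles; "dq": joint speeds; "tau": joint torques, N m; "eef_pos": TCP position; "eef_rot": TCP orientation; "ft_force": force on the tool from outside, world axes, zero at the start; "moment": the same for the moment, N m; "finger_gap": finger opening in m.
Only numpy, scipy, OpenCV 4.12 (cv2) and the standard library are available. Lean on these libraries where they do the work, as an engineer would, in place of code of your own. Each camera call takes 0.05 s, during which the arm holds its last target.

## Working session

There is one attempt and no reset: what is moved stays moved. The work goes in short steps, Python scripts to look and compute and a tool call to move; the robot and the scene stay as the last step left them, time stands still between calls to the robot, and variables do not carry over. Pictures are saved under pics/ and viewed, and the job is handed in when it is done.

Besides the shell and the picture viewer there is one more tool, called after "Call:" as name([rows], argument=value, ...), one row to a line, values as JSON. step_arm: Moves the arm, as the interface text tells. Scaled input: -1 to 1 covers 1000 mm each way for a shift and 90 degrees each way for a turn. Its arguments: {"type":"object","properties":{"plan":{"type":"array"},"gripper":{"type":"number"}},"required":["plan"]}

```bash
mkdir -p pics; cat > h.py <<'E'
import numpy as np, cv2
from rig import sensors, vision, manip, models
from scipy.spatial.transform import Rotation as R
def save(name,fn):
    im=vision.grab_frame(name); cv2.imwrite('pics/'+fn,im[:,:,::-1]); return im
def cam(name):
    c=vision.camera_info(name)
    if 'camera_from_world' in c: T=np.array(c['camera_from_world'])
    else:
        s=sensors.get_state(); W=np.eye(4); W[:3,:3]=R.from_rotvec(s['eef_rot']).as_matrix(); W[:3,3]=s['eef_pos']
        T=np.linalg.inv(W@np.array(c['tool_from_camera']))
    return c,T
def ray(name,px,z,ct=None):
    c,T=ct or cam(name); C=np.linalg.inv(T)
    d=np.array([(px[0]-c['cx'])/c['fx'],-(px[1]-c['cy'])/c['fy'],-1.])
    d=C[:3,:3]@d; o=C[:3,3]; t=(z-o[2])/d[2]; return o+t*d
def proj(name,p,ct=None):
    c,T=ct or cam(name); q=T[:3,:3]@np.array(p)+T[:3,3]
    return np.array([c['cx']+c['fx']*q[0]/-q[2], c['cy']-c['fy']*q[1]/-q[2]])
def rel(target,yaw_rotvec=None):
    s=sensors.get_state(); M=R.from_rotvec(s['eef_rot'])
    d=M.inv().apply(np.array(target)-s['eef_pos']); return np.round(d,4)
E
python3 - <<'E'
from h import *
s=sensors.get_state(); print(s); print(manip.grip_point_offset)
for n in ['scene','side','wrist']:
    save(n,n+'0.png'); c=vision.camera_info(n); print(n,c)
E
```

```text
{'clock': 0.0, 'qpos': array([ 1.21391602e+00,  2.21205094e-01,  1.52760513e+00, -4.18834318e-05,
        1.39467429e+00, -1.26092544e-01]), 'dq': array([-0.0019878 ,  0.00060862,  0.00086966, -0.00037965, -0.00032457,
        0.00120349]), 'tau': array([-4.95788045e-04, -4.94613576e+01, -3.87369633e+01,  6.98008086e-02,
        5.71136351e-02, -1.41331820e-04]), 'eef_pos': array([0.14276366, 0.60785017, 0.22145344]), 'eef_rot': array([-3.61657426e-01, -3.12028987e+00,  2.90059557e-03]), 'ft_force': array([-0.62124333, -0.66770126,  0.65359449]), 'moment': array([ 0.00038662,  0.02146107, -0.02059835]), 'finger_gap': 0.08747953738284227}
0.0187
scene {'fx': 460.04633438229087, 'fy': 460.04633438229087, 'cx': 314.357281606063, 'cy': 198.12994594676948, 'camera_from_world': array([[-0.84227028,  0.53902909,  0.00533099,  0.48752899],
       [-0.30153896, -0.4793269 ,  0.8242087 ,  0.06327486],
       [ 0.44682775,  0.69259899,  0.56626107, -1.44670462],
       [ 0.        ,  0.        ,  0.        ,  1.        ]])}
side {'fx': 397.9138511033408, 'fy': 397.9138511033408, 'cx': 319.5666733922514, 'cy': 203.2063266492993, 'camera_from_world': array([[ 0.71996938, -0.69383045, -0.01560093, -0.42356845],
       [ 0.47434966,  0.47556223,  0.74083262, -0.27373512],
       [-0.50659302, -0.5407771 ,  0.67150848, -0.89873229],
       [ 0.        ,  0.        ,  0.        ,  1.        ]])}
wrist {'fx': 284.0344879878069, 'fy': 284.0344879878069, 'cx': 315.37714886266883, 'cy': 200.95434397768054, 'tool_from_camera': array([[-3.03308117e-04,  9.62239208e-01,  2.72205097e-01,
         7.47121104e-02],
       [ 9.99999787e-01,  4.49298192e-04, -4.73996577e-04,
        -6.31176998e-04],
       [-5.78399348e-04,  2.72204895e-01, -9.62239139e-01,
        -1.62274984e-01],
       [ 0.00000000e+00,  0.00000000e+00,  0.00000000e+00,
         1.00000000e+00]])}
```

View pics/scene0.png

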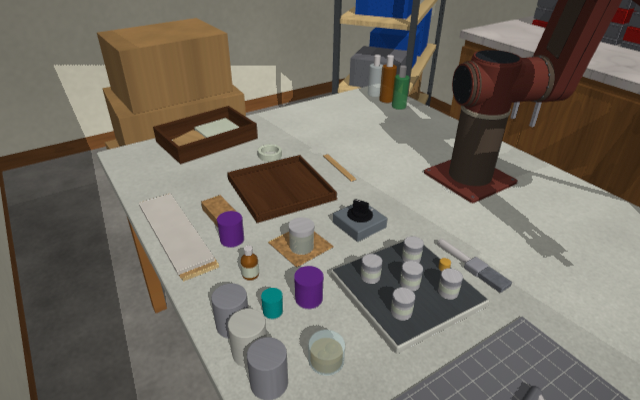

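View pics/side0.png

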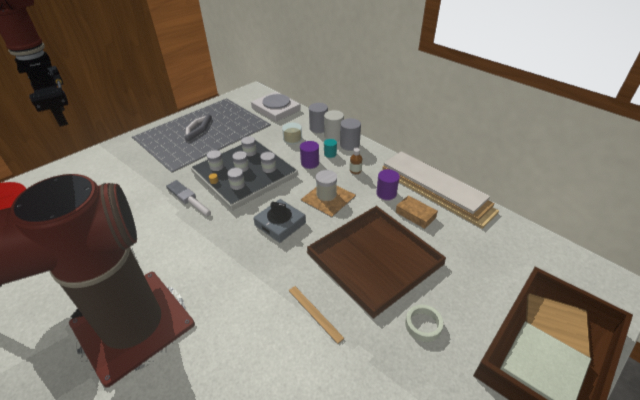

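View pics/wrist0.png

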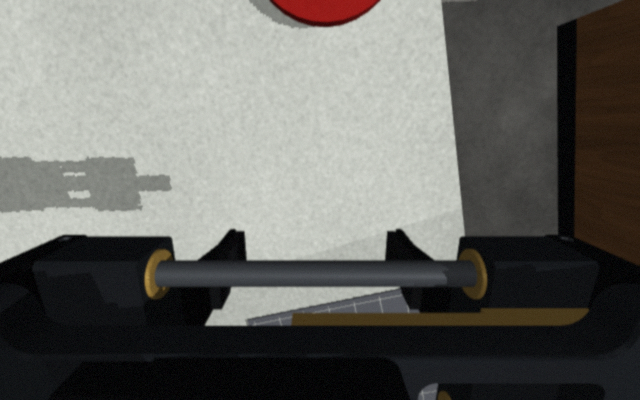

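Scene picture: five tins on the plate (about (413,250), (371,268), (411,275), (450,284), (403,303)), puck at (445,266), jar at (301,236), dial at (360,210), tray at (282,187). The side picture shows the same layout.

```bash
python3 - <<'E'
from h import *
zz=dict(tin0=.03,jar=.004,puck=.03,dial_grip=.072,controller=0,plate=0,mat=0,tray_in=.008)
for n in ['scene','side']:
    vision.grab_frame(n)
    for l in zz:
        for d in models.tip_of(n,l)[:8]:
            print(n,l,round(d['score'],2),np.round(d['location'],1),np.round(ray(n,d['location'],zz[l])[:2],4))
print(sensors.get_state()['clock'])
im=vision.grab_frame('scene');cv2.imwrite('pics/sc_crop.png',cv2.resize(im[180:350,250:500,::-1],None,fx=3,fy=3,interpolation=cv2.INTER_CUBIC))
im=vision.grab_frame('side');cv2.imwrite('pics/sd_crop.png',cv2.resize(im[120:320,170:450,::-1],None,fx=2.8,fy=2.8,interpolation=cv2.INTER_CUBIC))
E
```

```text
scene tin0 0.71 [372.8 274.6] [0.5496 0.2004]
scene tin0 0.71 [402.  309.6] [0.5632 0.3146]
scene tin0 0.7 [449.1 295.3] [0.45   0.3386]
scene tin0 0.65 [413.7 254.4] [0.4234 0.1987]
scene tin0 0.61 [409.2 281.7] [0.495  0.2616]
scene tin0 0.61 [271.2 311.7] [0.7964 0.1737]
scene jar 0.88 [231.  240.1] [ 0.7604 -0.1142]
scene jar 0.86 [307.  301.6] [0.7064 0.1692]
scene jar 0.73 [303.6 246. ] [0.6147 0.0054]
scene puck 0.67 [363.3 203.2] [ 0.3949 -0.0355]
scene puck 0.65 [442.4 266.8] [0.3967 0.2665]
scene dial_grip 0.63 [360.3 203.6] [0.4416 0.0078]
scene controller 0.75 [358.7 226.3] [0.444  0.0112]
scene controller 0.71 [249.3 275.5] [0.776  0.0239]
scene plate 0.73 [403.7 295.3] [0.5108 0.2663]
scene mat 0.66 [299.8 247.3] [6.23e-01 5.00e-04]
scene mat 0.6 [307.9 245.8] [0.6025 0.0065]
scene mat 0.58 [270.3 154.1] [ 0.4572 -0.4685]
scene mat 0.5 [407.  293.5] [0.5008 0.2661]
scene tray_in 0.96 [280.6 186.5] [ 0.532 -0.262]
scene tray_in 0.57 [359.5 226.3] [0.4488 0.0202]
side tin0 0.79 [248.1 153.2] [0.5637 0.3199]
side tin0 0.75 [265.7 166.3] [0.5601 0.2201]
side tin0 0.68 [236.6 184.9] [0.4386 0.2088]
side tin0 0.66 [240.3 169. ] [0.4937 0.2665]
side tin0 0.66 [329.4 154. ] [0.7529 0.1228]
side tin0 0.22 [278.5 221.1] [ 0.4293 -0.0029]
side jar 0.83 [310.7 162.9] [0.6984 0.157 ]
side jar 0.69 [327.6 193.7] [0.6272 0.0049]
side jar 0.64 [384.6 196.2] [ 0.741  -0.1252]
side puck 0.41 [211.5 182.6] [0.3903 0.2729]
side puck 0.31 [242.7 168.6] [0.5004 0.2628]
side dial_grip 0.77 [280.6 207.4] [ 0.4423 -0.0016]
side controller 0.8 [277.9 224.8] [0.4361 0.0121]
side controller 0.18 [316.9 312.3] [ 0.3194 -0.2702]
side plate 0.96 [243.4 177.7] [0.4935 0.2569]
side plate 0.17 [327.8 190.9] [0.6402 0.0171]
side mat 0.87 [324.5 199. ] [ 0.6065 -0.0026]
side mat 0.58 [357.  170.6] [0.7804 0.0222]
side tray_in 0.79 [377.6 254.7] [ 0.5455 -0.2609]
side tray_in 0.72 [316.  311.6] [ 0.3158 -0.2712]
1.05
```

View pics/sc_crop.png

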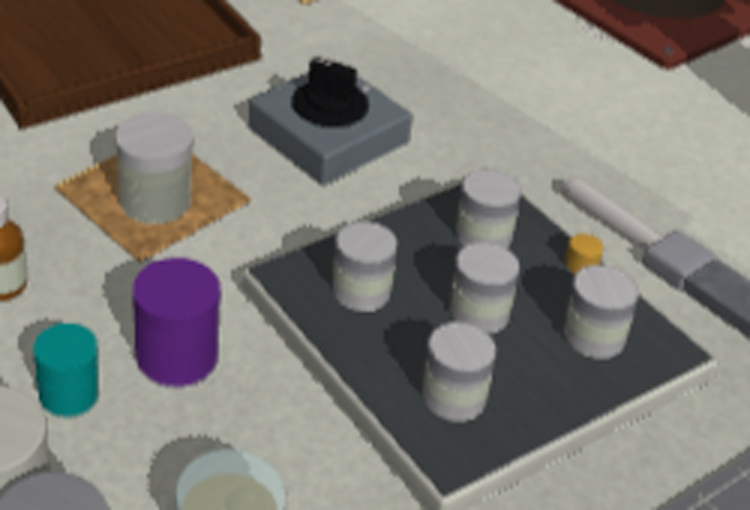

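View pics/sd_crop.png

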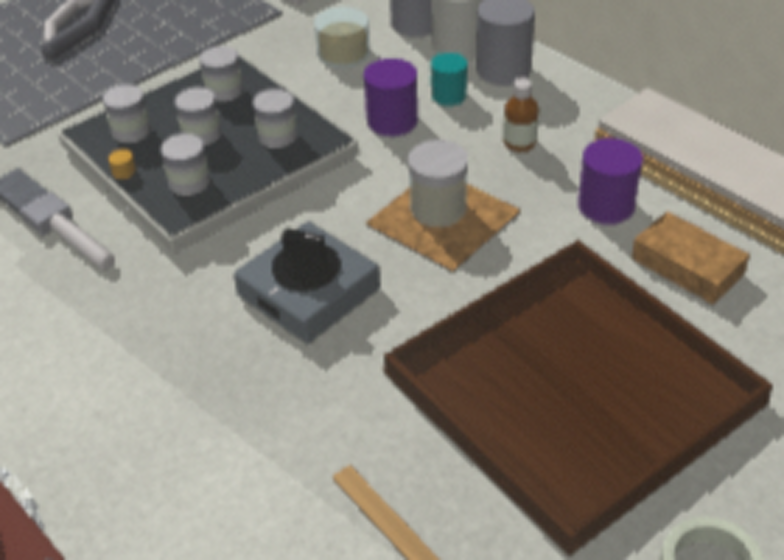

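```bash
cat >> h.py <<'E'
def Rdown(yaw):
    y=np.array([np.cos(yaw),np.sin(yaw),0]); z=np.array([0,0,-1.]); x=np.cross(y,z)
    return R.from_matrix(np.stack([x,y,z],1))
def go(x,y,z,yaw=None,Rt=None):
    s=sensors.get_state(); M=R.from_rotvec(s['eef_rot'])
    yc=np.arctan2(M.as_matrix()[1,1],M.as_matrix()[0,1])
    if Rt is None: Rt=Rdown(yc if yaw is None else yaw)
    d=M.inv().apply(np.array([x,y,z])-s['eef_pos']); r=(M.inv()*Rt).as_rotvec()/(np.pi/2)
    n=max(np.linalg.norm(d)/.0417,np.linalg.norm(r)*90/7.16)
    print('row',np.round(d,4).tolist(),np.round(r,4).tolist(),'rows>=%.1f'%n,'yaw %.3f'%yc,'q6 %.2f'%s['qpos'][5],'t',s['clock'])
E
python3 -c "
from h import *
go(.44,-.02,.25)"
```

```text
row [-0.4329, -0.5438, -0.0275] [0.0, -0.0, 0.0] rows>=16.7 yaw 1.340 q6 -0.13 t 1.15
```

Call:
step_arm([
  [-0.433,-0.544,-0.0275,0,0,0],
  [-0.433,-0.544,-0.0275,0,0,0],
  [-0.433,-0.544,-0.0275,0,0,0],
  [-0.433,-0.544,-0.0275,0,0,0],
  [-0.433,-0.544,-0.0275,0,0,0],
  [-0.433,-0.544,-0.0275,0,0,0],
  [-0.433,-0.544,-0.0275,0,0,0],
  [-0.433,-0.544,-0.0275,0,0,0],
  [-0.433,-0.544,-0.0275,0,0,0],
  [-0.433,-0.544,-0.0275,0,0,0],
], gripper=0)

```text
clock: 1.98
eef_pos: [0.3212, 0.2303, 0.2395]
eef_rot: [0.361, 3.12, 0.001]
ft_force: [0.5, 0.1, -0.1]
finger_gap: 0.0869
```

```bash
python3 -c "
from h import *
go(.44,-.02,.25)"
```

```text
row [-0.1728, -0.2166, -0.0105] [0.0005, 0.0007, -0.0] rows>=6.6 yaw 1.341 q6 -0.92 t 1.9833
```

Call:
step_arm([
  [-0.173,-0.217,-0.0105,0,0,0],
  [-0.173,-0.217,-0.0105,0,0,0],
  [-0.173,-0.217,-0.0105,0,0,0],
  [-0.173,-0.217,-0.0105,0,0,0],
  [-0.173,-0.217,-0.0105,0,0,0],
  [-0.173,-0.217,-0.0105,0,0,0],
  [-0.173,-0.217,-0.0105,0,0,0],
  [-0.173,-0.217,-0.0105,0,0,0],
  [-0.173,-0.217,-0.0105,0,0,0],
])

```text
clock: 2.73
eef_pos: [0.4403, -0.0217, 0.2499]
eef_rot: [0.366, 3.119, 0.001]
ft_force: [0.7, 0.4, 0.7]
finger_gap: 0.0869
```

```bash
python3 -c "
from h import *
save('wrist','w1.png'); save('scene','s1.png')
for l,z in [('dial_grip',.072),('controller',0)]:
  for d in models.tip_of('wrist',l): print(l,d, ray('wrist',d['location'],z))
print(sensors.get_state()['eef_pos'])
"
```

```text
dial_grip {'location': [339.6, 179.5], 'score': 0.76} [0.44094752 0.01029784 0.072     ]
dial_grip {'location': [118.7, 126.5], 'score': 0.75} [ 0.32162568 -0.22579558  0.072     ]
controller {'location': [337.2, 167.3], 'score': 0.67} [0.43825447 0.0136198  0.        ]
controller {'location': [49.0, 248.6], 'score': 0.47} [ 0.4613     -0.45682591  0.        ]
[ 0.4397343  -0.01928397  0.24989119]
```

View pics/w1.png

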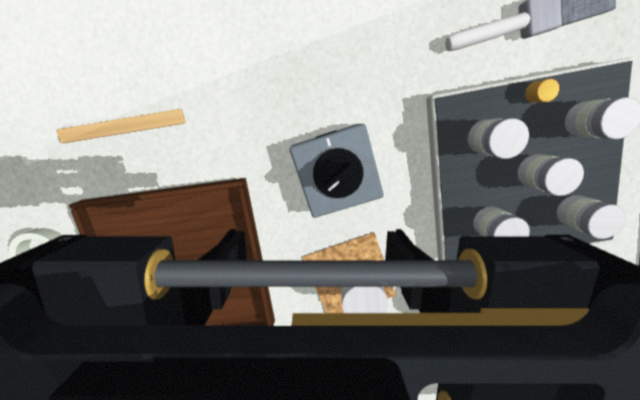

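```bash
python3 -c "
from h import *
im=cv2.imread('pics/w1.png')[110:230,270:410]
im=cv2.convertScaleAbs(im,alpha=1.5,beta=30)
cv2.imwrite('pics/w1c.png',cv2.resize(im,None,fx=5,fy=5,interpolation=cv2.INTER_CUBIC))
a=ray('wrist',(329,190),.079);b=ray('wrist',(341,180),.079);print(a,b,np.arctan2(*(b-a)[1::-1]))
"
```

```text
[ 0.44922325 -0.00490176  0.079     ] [0.44048262 0.0116841  0.079     ] 2.0558042470486293
```

View pics/w1c.png

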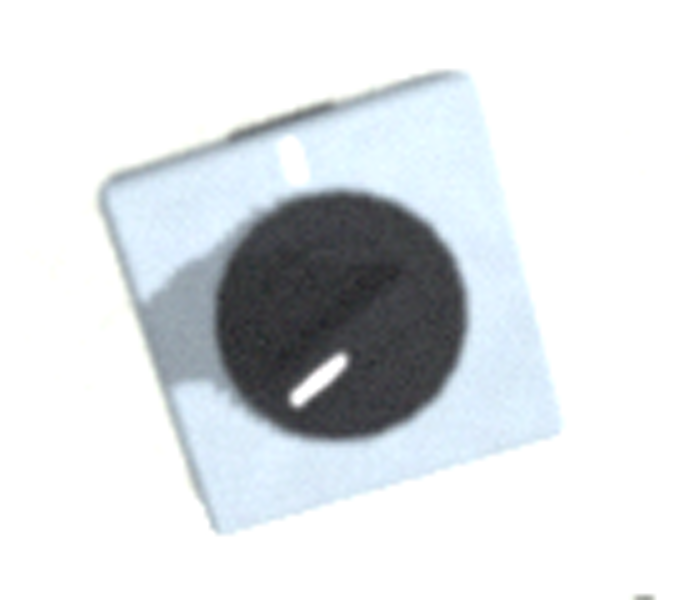

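```bash
python3 -c "
from h import *
f=lambda u,v:(270+u/5,110+v/5)
print(ray('wrist',f(342,315),.049))
for p,q in [((295,402),(345,358)),((270,370),(400,270))]:
  a=ray('wrist',f(*p),.079);b=ray('wrist',f(*q),.079);print(a,b,np.linalg.norm(b-a),np.arctan2(*(b-a)[1::-1]))
# controller edges
c=[ray('wrist',f(*p),.035) for p in [(105,183),(468,75),(562,430),(218,532)]]
print(np.mean(c,0)); print([np.arctan2(*(c[(i+1)%4]-c[i])[1::-1]) for i in range(4)])
t=ray('wrist',f(293,160),.035);print(t)
"
```

```text
[0.43734395 0.01161157 0.049     ]
[ 0.44970802 -0.00500796  0.079     ] [0.44184795 0.00895886 0.079     ] 0.01602662580028749 2.083388798142214
[ 0.44063574 -0.00915666  0.079     ] [0.42412184 0.02587698 0.079     ] 0.03873066369719472 2.0112809292429588
[0.43892542 0.01139377 0.035     ]
[np.float64(1.625412597794546), np.float64(0.0813963259356246), np.float64(-1.4968535007366675), np.float64(-3.074426315590757)]
[0.39716766 0.00812358 0.035     ]
```

```bash
python3 -c "
from h import *
go(.438,.0115,.11,.53)"
```

```text
row [0.0088, 0.0294, 0.1399] [0.0009, 0.0003, 0.5171] rows>=6.5 yaw 1.342 q6 -1.57 t 2.9333
```

Call:
step_arm([
  [0.009,0.029,0.11,0,0,0.08],
  [0.009,0.029,0.11,0,0,0.16],
  [0.009,0.029,0.11,0,0,0.24],
  [0.009,0.029,0.11,0,0,0.32],
  [0.009,0.029,0.11,0,0,0.4],
  [0.009,0.029,0.11,0,0,0.48],
  [0.009,0.029,0.11,0,0,0.56],
  [0.009,0.029,0.11,0,0,0.64],
  [0.009,0.029,0.11,0,0,0.72],
  [0.009,0.029,0.11,0,0,0.8],
])

```text
clock: 3.77
eef_pos: [0.4373, 0.0125, 0.1401]
eef_rot: [2.121, 2.317, 0.003]
ft_force: [0.7, 0.3, -0.2]
finger_gap: 0.0873
```

Call:
step_arm([
  [0,0,0,0,0,0.08],
  [0,0,0,0,0,0.16],
  [0,0,0,0,0,0.24],
  [0,0,0,0,0,0.32],
  [0,0,0,0,0,0.4],
  [0,0,0,0,0,0.48],
  [0,0,0,0,0,0.56],
  [0,0,0,0,0,0.64],
  [0,0,0,0,0,0.72],
  [0,0,0,0,0,0.8],
])

```text
clock: 4.6
eef_pos: [0.437, 0.0138, 0.1402]
eef_rot: [-3.076, -0.637, -0.003]
ft_force: [0.6, 0.4, 0.6]
finger_gap: 0.0872
```

Call:
step_arm([
  [0,0,0,0,0,0.08],
  [0,0,0,0,0,0.16],
  [0,0,0,0,0,0.24],
  [0,0,0,0,0,0.32],
  [0,0,0,0,0,0.4],
  [0,0,0,0,0,0.48],
  [0,0,0,0,0,0.56],
  [0,0,0,0,0,0.64],
  [0,0,0,0,0,0.72],
  [0,0,0,0,0,0.8],
])

```text
clock: 5.43
eef_pos: [0.4366, 0.0152, 0.1404]
eef_rot: [-2.866, 1.282, -0.003]
ft_force: [0.5, -0.2, 0.5]
finger_gap: 0.0873
```

```bash
python3 -c "
from h import *
go(.438,.0115,.11,-2.6);print(sensors.get_state()['qpos'])
save('wrist','w2.png')"
```

```text
row [0.0036, 0.0015, 0.0304] [-0.0016, -0.0003, 0.1196] rows>=1.5 yaw -2.412 q6 2.26 t 5.4333
[-1.47313512e-01 -1.68668718e-01  2.08294483e+00  1.50773574e-03
  1.22523420e+00  2.26431073e+00]
```

View pics/w2.png

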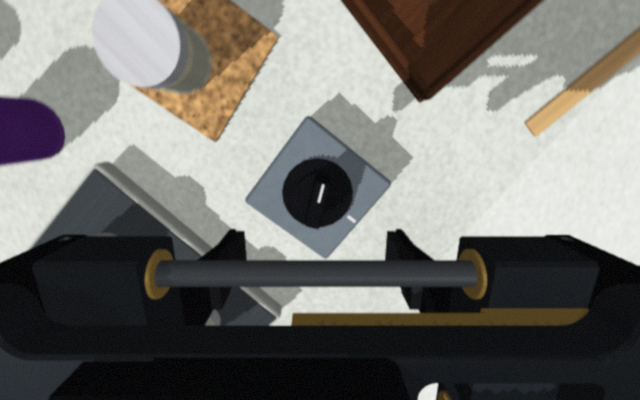

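```bash
python3 -c "
from h import *
im=cv2.imread('pics/w2.png')[130:250,250:390]
im=cv2.convertScaleAbs(im,alpha=2.5,beta=30)
cv2.imwrite('pics/w2c.png',cv2.resize(im,None,fx=5,fy=5,interpolation=cv2.INTER_CUBIC))
"
```

```text
(no output)
```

View pics/w2c.png

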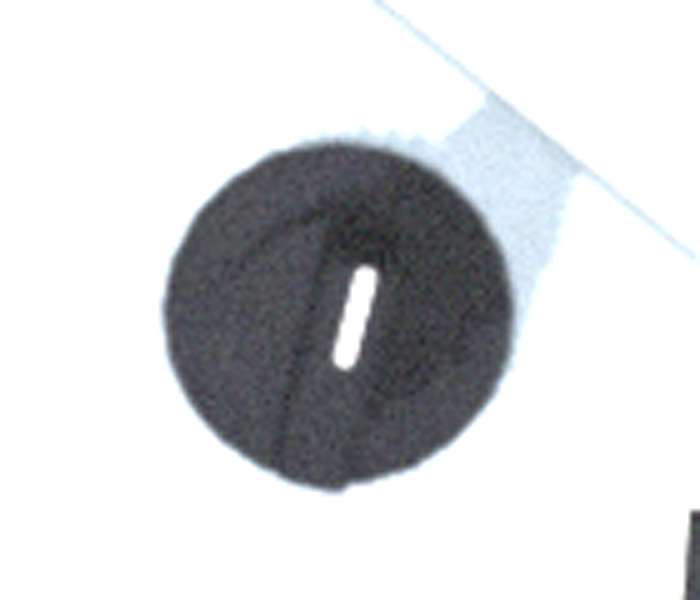

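```bash
python3 -c "
from h import *
f=lambda u,v:(250+u/5,130+v/5)
print(ray('wrist',f(338,312),.049),ray('wrist',f(341,364),.079))
for p,q in [((367,270),(343,362)),((325,230),(280,465))]:
  a=ray('wrist',f(*p),.079);b=ray('wrist',f(*q),.079);print(a,b,np.linalg.norm(b-a),np.arctan2(*(b-a)[1::-1]))
go(.438,.012,.0535,-2.6)
"
```

```text
[0.44222867 0.00524097 0.049     ] [0.44107598 0.00599024 0.079     ]
[ 0.4483652  -0.00856436  0.079     ] [0.44105608 0.00551817 0.079     ] 0.01586633761383865 2.0495442663833554
[ 0.45774385 -0.00899693  0.079     ] [0.43708248 0.02590571 0.079     ] 0.0405596674210071 2.105291465035279
row [0.0032, 0.0012, 0.0869] [-0.0015, -0.0003, 0.1147] rows>=2.1 yaw -2.420 q6 2.27 t 5.4833
```

```bash
python3 -c "
from h import *
go(.4397,.0084,.0535,-2.64)
"
```

```text
row [0.007, 0.0023, 0.0869] [-0.0016, -0.0002, 0.1402] rows>=2.1 yaw -2.420 q6 2.27 t 5.4833
```

Call:
step_arm([
  [0.007,0.0023,0.02,-0.0016,0,0.07],
  [0.007,0.0023,0.04,-0.0016,0,0.14],
  [0.007,0.0023,0.06,-0.0016,0,0.14],
  [0.007,0.0023,0.087,-0.0016,0,0.14],
  [0.007,0.0023,0.087,-0.0016,0,0.14],
  [0.007,0.0023,0.087,-0.0016,0,0.14],
])

```text
clock: 5.98
eef_pos: [0.438, 0.0095, 0.0525]
eef_rot: [2.705, -1.595, -0.005]
ft_force: [-0.2, 0.2, 0.1]
finger_gap: 0.0872
```

Call:
step_arm([
  [0,0,0,0,0,0],
  [0,0,0,0,0,0],
  [0,0,0,0,0,0],
  [0,0,0,0,0,0],
  [0,0,0,0,0,0],
  [0,0,0,0,0,0],
  [0,0,0,0,0,0],
  [0,0,0,0,0,0],
], gripper=1)

```text
clock: 6.65
eef_pos: [0.4381, 0.0094, 0.0526]
eef_rot: [2.705, -1.595, -0.005]
ft_force: [-0.3, 0.5, -0.0]
finger_gap: 0.042
```

Call:
step_arm([
  [0,0,0,0,0,0],
  [0,0,0,0,0,0],
  [0,0,0,0,0,0],
  [0,0,0,0,0,0],
  [0,0,0,0,0,0],
  [0,0,0,0,0,0],
  [0,0,0,0,0,0],
  [0,0,0,0,0,0],
])

```text
clock: 7.32
eef_pos: [0.4395, 0.0103, 0.0527]
eef_rot: [-2.704, 1.596, 0.002]
ft_force: [6.8, 5.9, -6.3]
finger_gap: 0.0139
```

```bash
python3 -c "
from h import *
s=sensors.get_state();print(s['finger_gap'],s['ft_force'],s['moment'])
save('wrist','w3.png')
go(.4397,.0084,.0535,-2.64)
"
```

```text
0.013877246637911914 [ 6.78697263  5.9377683  -6.3059296 ] [ 0.78343426 -0.93055082  0.00938956]
row [0.0017, 0.0008, -0.0008] [-0.0006, 0.0011, 0.0019] rows>=0.0 yaw -2.637 q6 2.48 t 7.3667
```

View pics/w3.png

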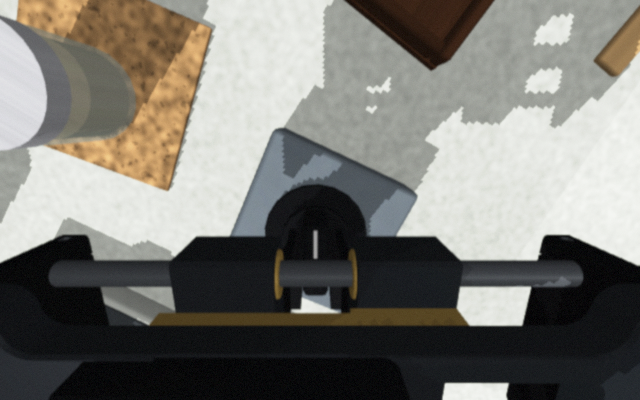

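Call:
step_arm([
  [0,0,0,0,0,-0.07],
  [0,0,0,0,0,-0.14],
  [0,0,0,0,0,-0.21],
  [0,0,0,0,0,-0.28],
  [0,0,0,0,0,-0.35],
  [0,0,0,0,0,-0.42],
])

```text
clock: 7.87
eef_pos: [0.4389, 0.0095, 0.0526]
eef_rot: [-3.079, 0.625, 0.003]
ft_force: [-3.4, -3.2, 3.4]
finger_gap: 0.0137
```

```bash
python3 -c "
from h import *
s=sensors.get_state();print(s['finger_gap'],s['ft_force'],s['moment'],s['eef_pos'])
go(.4397,.0084,.0535,-2.64)
"
```

```text
0.013734376095279147 [-3.42694764 -3.22221497  3.35895893] [-0.82957067  0.68069984 -0.01922489] [0.43891007 0.00954979 0.05261362]
row [0.0012, 0.0008, -0.0009] [0.0005, 0.001, 0.4257] rows>=5.4 yaw -1.971 q6 1.81 t 7.8667
```

Turning smoothly with small forces; continue.

Call:
step_arm([
  [0,0,0,0,0,-0.07],
  [0,0,0,0,0,-0.14],
  [0,0,0,0,0,-0.21],
  [0,0,0,0,0,-0.28],
  [0,0,0,0,0,-0.35],
  [0,0,0,0,0,-0.42],
  [0,0,0,0,0,-0.49],
  [0,0,0,0,0,-0.56],
  [0,0,0,0,0,-0.63],
  [0,0,0,0,0,-0.7],
])

```text
clock: 8.7
eef_pos: [0.4392, 0.0078, 0.0527]
eef_rot: [2.946, 1.084, -0.003]
ft_force: [1.4, -8.2, -2.6]
finger_gap: 0.0137
```

Call:
step_arm([
  [0,0,0,0,0,-0.07],
  [0,0,0,0,0,-0.14],
  [0,0,0,0,0,-0.21],
  [0,0,0,0,0,-0.28],
  [0,0,0,0,0,-0.35],
  [0,0,0,0,0,-0.42],
  [0,0,0,0,0,-0.49],
  [0,0,0,0,0,-0.56],
  [0,0,0,0,0,-0.63],
  [0,0,0,0,0,-0.7],
])

```text
clock: 9.53
eef_pos: [0.4409, 0.0072, 0.0527]
eef_rot: [1.938, 2.466, -0.002]
ft_force: [7.4, -2.1, -8.4]
finger_gap: 0.0137
```

```bash
python3 -c "
from h import *
s=sensors.get_state();print(s['finger_gap'],s['ft_force'],s['moment'],s['eef_pos'])
go(.4397,.0084,.0535,1.6)
"
```

```text
0.013662951500190958 [ 7.38212796 -2.05268553 -8.3661194 ] [-0.40461697 -1.39017318 -0.07426123] [0.44094948 0.00715743 0.05269401]
row [0.0015, -0.0009, -0.0008] [-0.0009, 0.0034, -0.8665] rows>=10.9 yaw 0.239 q6 -0.40 t 9.5333
```

Call:
step_arm([
  [0,0,0,0,0,-0.07],
  [0,0,0,0,0,-0.14],
  [0,0,0,0,0,-0.21],
  [0,0,0,0,0,-0.28],
  [0,0,0,0,0,-0.35],
  [0,0,0,0,0,-0.42],
  [0,0,0,0,0,-0.49],
  [0,0,0,0,0,-0.56],
  [0,0,0,0,0,-0.63],
  [0,0,0,0,0,-0.7],
])

```text
clock: 10.37
eef_pos: [0.4422, 0.0084, 0.0527]
eef_rot: [0.357, 3.115, -0.001]
ft_force: [6.1, 7.0, -6.3]
finger_gap: 0.0139
```

Call:
step_arm([
  [0,0,0,0,0,-0.03],
  [0,0,0,0,0,-0.06],
  [0,0,0,0,0,-0.09],
  [0,0,0,0,0,-0.11],
  [0,0,0,0,0,-0.13],
])

```text
clock: 10.78
eef_pos: [0.4423, 0.0088, 0.0527]
eef_rot: [0.035, 3.135, -0.001]
ft_force: [0.6, 1.6, -0.4]
finger_gap: 0.0137
```

```bash
python3 -c "
from h import *
s=sensors.get_state();print(s['finger_gap'],s['ft_force'],s['moment'],s['eef_pos'])
go(.4397,.0084,.0535,1.6)
save('wrist','w4.png')
"
```

```text
0.013738307961702542 [ 0.63931529  1.61290224 -0.42260895] [ 0.46252111 -0.0819491   0.02884365] [0.4423332  0.00883476 0.05265415]
row [0.0026, -0.0005, -0.0009] [-0.0004, 0.0041, -0.0328] rows>=0.4 yaw 1.548 q6 -1.71 t 10.7833
```

View pics/w4.png

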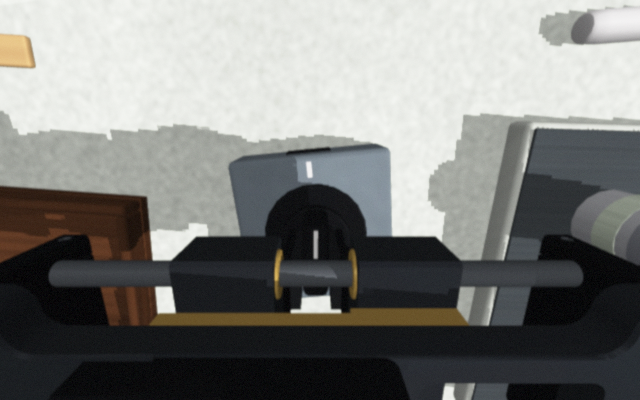

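Call:
step_arm([
  [0,0,0,0,0,-0.02],
  [0,0,0,0,0,-0.04],
  [0,0,0,0,0,-0.06],
  [0,0,0,0,0,-0.06],
])

```text
clock: 11.17
eef_pos: [0.4423, 0.009, 0.0527]
eef_rot: [-0.116, 3.133, -0.0]
ft_force: [0.3, 1.8, 0.1]
finger_gap: 0.0141
```

```bash
python3 -c "
from h import *
s=sensors.get_state();print(s['finger_gap'],s['ft_force'],s['moment'],s['eef_pos'])
go(.4397,.0084,.0535,1.6)
"
```

```text
0.014090642249581424 [0.31850782 1.77658929 0.11272466] [ 0.41372949  0.04963414 -0.13913023] [0.44234056 0.0090426  0.05266883]
row [0.0027, -0.0004, -0.0008] [-0.0003, 0.0041, 0.0284] rows>=0.4 yaw 1.645 q6 -1.80 t 11.1667
```

Call:
step_arm([
  [0,0,0,0,0,-0.02],
  [0,0,0,0,0,-0.04],
  [0,0,0,0,0,-0.05],
  [0,0,0,0,0,-0.05],
])

```text
clock: 11.5
eef_pos: [0.4423, 0.009, 0.0526]
eef_rot: [-0.236, 3.126, -0.0]
ft_force: [-0.3, -0.5, 0.7]
finger_gap: 0.0145
```

```bash
python3 -c "
from h import *
s=sensors.get_state();print(s['finger_gap'],s['ft_force'],s['moment'],s['eef_pos'])
go(.4397,.0084,.0535,1.6)
"
```

```text
0.014507216316169181 [-0.27307515 -0.54310221  0.74436145] [ 0.17291892  0.15377416 -0.65264041] [0.44225911 0.00902368 0.05258861]
row [0.0026, -0.0002, -0.0009] [-0.0002, 0.004, 0.0773] rows>=1.0 yaw 1.721 q6 -1.88 t 11.5
```

At the stop (resisting moment rising). Release and rise.

Call:
step_arm([
  [0,0,0,0,0,0],
  [0,0,0,0,0,0],
  [0,0,0,0,0,0],
  [0,0,0,0,0,0],
  [0,0,-0.03,0,0,0],
  [0,0,-0.06,0,0,0],
  [0,0,-0.1,0,0,0],
  [0,0,-0.13,0,0,0],
  [0,0,-0.16,0,0,0],
  [0,0,-0.18,0,0,0],
], gripper=0)

```text
clock: 12.33
eef_pos: [0.4422, 0.0088, 0.2362]
eef_rot: [-0.236, 3.122, -0.002]
ft_force: [0.6, 0.2, 0.7]
finger_gap: 0.0733
```

```bash
python3 -c "
from h import *
save('wrist','w5.png')
zz=dict(tin0=.03,jar=.004,puck=.03,dial_grip=.072,mat=0)
for l in zz:
        for d in models.tip_of('wrist',l)[:8]:
            print(l,round(d['score'],2),np.round(d['location'],1),np.round(ray('wrist',d['location'],zz[l])[:2],4))
"
```

```text
tin0 0.83 [548.6 216.1] [0.4494 0.3318]
tin0 0.8 [461.5 193.1] [0.4358 0.2043]
tin0 0.42 [489.5 242.6] [0.4998 0.2647]
jar 0.79 [296.9 282.7] [0.6178 0.0051]
jar 0.48 [317.9 172.6] [0.4395 0.011 ]
puck 0.9 [519.5 178.2] [0.4003 0.2715]
dial_grip 0.91 [316.1 183.9] [0.437  0.0089]
```

View pics/w5.png

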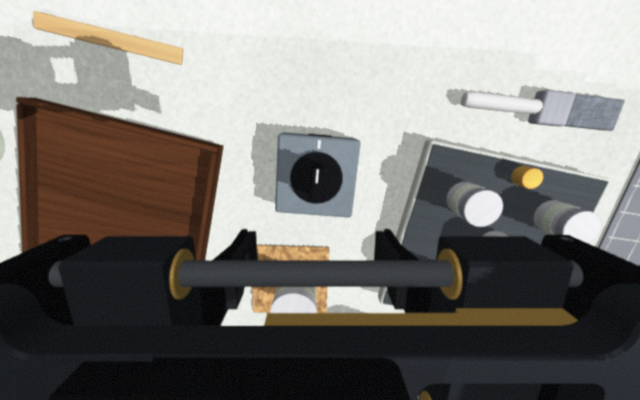

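The dial line points at the tick (off). Now view the plate from above.

```bash
python3 -c "
from h import *
go(.6,.26,.27,1.5708)"
```

```text
row [-0.1958, 0.2241, -0.0384] [0.0002, 0.0023, 0.0959] rows>=7.2 yaw 1.721 q6 -1.88 t 12.6333
```

Call:
step_arm([
  [-0.196,0.224,-0.038,0,0,0.04],
  [-0.196,0.224,-0.038,0,0,0.096],
  [-0.196,0.224,-0.038,0,0,0.096],
  [-0.196,0.224,-0.038,0,0,0.096],
  [-0.196,0.224,-0.038,0,0,0.096],
  [-0.196,0.224,-0.038,0,0,0.096],
  [-0.196,0.224,-0.038,0,0,0.096],
  [-0.196,0.224,-0.038,0,0,0.096],
  [-0.196,0.224,-0.038,0,0,0.096],
  [-0.196,0.224,-0.038,0,0,0.096],
])

```text
clock: 13.47
eef_pos: [0.5992, 0.2598, 0.2671]
eef_rot: [0.001, -3.141, 0.002]
ft_force: [-0.1, -0.5, 0.3]
finger_gap: 0.0872
```

```bash
python3 -c "
from h import *
save('wrist','w6.png')
s=sensors.get_state()
tx=R.from_rotvec(s['eef_rot']).as_matrix()[:,0]
zz=dict(tin0=.03,puck=.03,plate=0)
for l in zz:
        for d in models.tip_of('wrist',l)[:8]:
            print('tip',l,round(d['score'],2),np.round(d['location'],1),np.round((ray('wrist',d['location'],zz[l])-.005*tx)[:2],4))
for d in models.outline_of('wrist','tin0')[:8]: print(d['score'],d['extent'])
"
```

```text
tip tin0 0.88 [359.9 153.9] [0.5748 0.3205]
tip tin0 0.86 [270.7  52.2] [0.4458 0.2014]
tip tin0 0.76 [275.7 148.2] [0.5668 0.203 ]
tip tin0 0.68 [251.6 277. ] [0.7686 0.1568]
tip tin0 0.59 [371.6  57.3] [0.4519 0.3304]
tip puck 0.55 [324.7  14.9] [0.4044 0.27  ]
tip puck 0.23 [370.6  56.6] [0.4514 0.3292]
tip plate 0.87 [319.  106.8] [0.5116 0.2636]
0.89 [356.2, 24.3, 403.7, 76.9]
0.73 [228.2, 287.1, 260.4, 308.4]
0.7 [251.9, 132.9, 292.7, 170.3]
0.69 [247.1, 13.2, 291.5, 70.9]
0.69 [305.1, 74.6, 344.2, 116.0]
0.36 [78.9, 21.5, 130.9, 69.4]
```

View pics/w6.png

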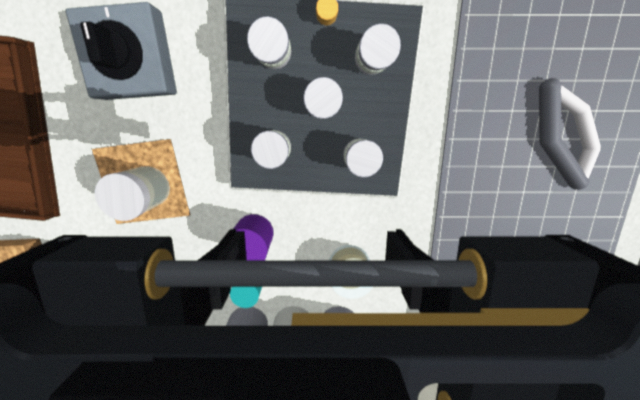

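```bash
cat >> h.py <<'E'
def tops(fn,z,off=.005,lo=190):
    im=cv2.imread('pics/'+fn); g=im.min(axis=2)
    s=sensors.get_state(); tx=R.from_rotvec(s['eef_rot']).as_matrix()[:,0]
    m=(g>lo).astype(np.uint8); n,lab,st,ce=cv2.connectedComponentsWithStats(m)
    for i in range(1,n):
        if 300<st[i,4]<6000:
            cs,_=cv2.findContours((lab==i).astype(np.uint8),0,2)
            c=max(cs,key=cv2.contourArea)
            if len(c)<20: continue
            e=cv2.fitEllipse(c)
            print(st[i,:5],np.round(e[0],1),np.round(e[1],1),np.round((ray('wrist',e[0],z)-off*tx)[:2],4))
E
python3 -c "
from h import *
im=cv2.imread('pics/w6.png');
for p in [(267,38),(381,46),(323,98),(270,149),(363,158),(125,195),(255,70),(300,60)]: print(im[p[1],p[0]])
for lo in (160,175,190): print(lo); tops('w6.png',.08,lo=lo)
"
```

```text
[241 239 239]
[239 236 236]
[237 235 234]
[232 230 229]
[234 232 231]
[231 228 229]
[89 87 79]
[91 87 80]
160
[ 248   17   43   47 1530] [268.4  39.8] [39.5 48.1] [0.4446 0.2066]
[ 360   24   41   44 1402] [380.   45.6] [39. 44.] [0.4505 0.3306]
[ 304   77   39   41 1227] [323.   97.3] [37.4 40. ] [0.5047 0.2674]
[ 252  131   39   37 1125] [270.3 148.9] [35.9 38.1] [0.564  0.2033]
[ 347  140   36   37 1040] [364.3 158.2] [34.8 36.3] [0.5755 0.3188]
[ 259  287  149   26 3189] [332.2 298.1] [ 25.  171.7] [0.7748 0.2821]
175
[ 248   17   40   45 1408] [267.5  38.8] [38.9 44.3] [0.4435 0.2056]
[ 360   24   40   44 1374] [380.   45.6] [38.6 43.6] [0.4505 0.3306]
[ 304   78   38   40 1195] [322.9  97.3] [37.1 39.4] [0.5046 0.2673]
[ 560   86   80  134 1478] [603.2 144.7] [ 63.8 136.6] [0.5598 0.6097]
[ 44 100  26  21 416] [ 56.6 109.4] [19.6 26.9] [ 0.5175 -0.0466]
[ 252  132   38   36 1061] [269.8 149.2] [35.5 36.7] [0.5643 0.2026]
[ 347  140   36   37 1012] [364.4 158.1] [34.3 35.8] [0.5754 0.319 ]
[ 614  173   26   91 1247] [609.9 261.4] [22.3 27.4] [0.7177 0.6627]
[ 259  287  148   26 2657] [339.8 295.6] [ 23.3 167.4] [0.7708 0.2929]
190
[ 248   17   40   44 1379] [267.5  38.8] [38.7 43.6] [0.4435 0.2056]
[ 361   24   39   44 1345] [380.   45.6] [38.4 42.9] [0.4505 0.3306]
[ 305   78   37   40 1164] [323.   97.3] [36.5 38.9] [0.5046 0.2674]
[561  86  40  92 906] [574. 134.] [42.5 82. ] [0.547  0.5708]
[ 45 101  24  19 361] [ 56.5 109.7] [18.4 25.2] [ 0.5179 -0.0467]
[ 252  132   36   36 1012] [269.5 149.3] [34.4 35.7] [0.5644 0.2022]
[347 141  36  35 979] [364.4 158.2] [33.7 35.4] [0.5756 0.319 ]
[ 615  174   25   90 1206] [608.7 264.3] [23.3 31.8] [0.722  0.6622]
[ 259  287  148   26 2595] [342.1 297.2] [ 24.4 158.7] [0.7735 0.2961]
```

```bash
python3 -c "
from h import *
go(.5755,.319,.05,1.5708)"
```

```text
row [0.0253, 0.0602, 0.2197] [0.0002, 0.0023, -0.001] rows>=5.5 yaw 1.569 q6 -1.28 t 13.7167
```

Call:
step_arm([
  [0.025,0.06,0,0,0.0023,0],
  [0.025,0.06,0.04,0,0.0023,0],
  [0.025,0.06,0.08,0,0.0023,0],
  [0.025,0.06,0.12,0,0.0023,0],
  [0.025,0.06,0.15,0,0.0023,0],
  [0.025,0.06,0.18,0,0.0023,0],
  [0.025,0.06,0.2,0,0.0023,0],
  [0.025,0.06,0.22,0,0.0023,0],
  [0.025,0.06,0.22,0,0.0023,0],
  [0.025,0.06,0.22,0,0.0023,0],
])

```text
clock: 14.55
eef_pos: [0.5748, 0.3178, 0.0491]
eef_rot: [-0.004, -3.139, 0.001]
ft_force: [0.7, -1.2, 1.0]
finger_gap: 0.0873
```

Call:
step_arm([
  [0,0,0,0,0,0],
  [0,0,0,0,0,0],
  [0,0,0,0,0,0],
  [0,0,0,0,0,0],
  [0,0,0,0,0,0],
  [0,0,0,0,0,0],
  [0,0,0,0,0,0],
  [0,0,0,0,0,0],
  [0,0,0,0,0,0],
], gripper=1)

```text
clock: 15.3
eef_pos: [0.5749, 0.3179, 0.0492]
eef_rot: [-0.004, -3.139, 0.001]
ft_force: [-0.2, 0.5, 1.4]
finger_gap: 0.0432
```

Call:
step_arm([
  [0,0,-0.03,0,0,0],
  [0,0,-0.06,0,0,0],
  [0,0,-0.09,0,0,0],
  [0,0,-0.12,0,0,0],
  [0,0,-0.15,0,0,0],
  [0,0,-0.15,0,0,0],
])

```text
clock: 15.8
eef_pos: [0.5787, 0.3194, 0.2074]
eef_rot: [0.004, 3.133, 0.006]
ft_force: [0.1, 0.8, 0.1]
finger_gap: 0.0431
```

```bash
python3 -c "
from h import *
print(sensors.get_state()['finger_gap'])
go(.60,-.26,.24,1.5708);go(.60,-.19,.24,1.5708)"
```

```text
0.04311264439630662
row [-0.0229, -0.5792, -0.0347] [0.0025, 0.0055, -0.0014] rows>=13.9 yaw 1.569 q6 -1.18 t 15.8
row [-0.0228, -0.5093, -0.0344] [0.0025, 0.0055, -0.0014] rows>=12.3 yaw 1.569 q6 -1.18 t 15.8
```

Call:
step_arm([
  [-0.045,-0.579,-0.035,0.0025,0.0055,0],
  [-0.045,-0.579,-0.035,0.0025,0.0055,0],
  [-0.045,-0.579,-0.035,0.0025,0.0055,0],
  [-0.045,-0.579,-0.035,0.0025,0.0055,0],
  [-0.045,-0.579,-0.035,0.0025,0.0055,0],
  [-0.045,-0.579,-0.035,0.0025,0.0055,0],
  [-0.045,-0.579,-0.035,0.0025,0.0055,0],
  [-0.045,-0.579,-0.035,0.0025,0.0055,0],
  [-0.045,-0.579,-0.035,0.0025,0.0055,0],
  [-0.045,-0.579,-0.035,0.0025,0.0055,0],
])

```text
clock: 16.63
eef_pos: [0.6083, -0.0982, 0.2283]
eef_rot: [-0.003, -3.141, -0.0]
ft_force: [0.4, 0.5, -0.4]
finger_gap: 0.0435
```

```bash
python3 -c "
from h import *
print(sensors.get_state()['finger_gap'])
go(.62,-.26,.24,1.5708)"
```

```text
0.043515686257847234
row [-0.012, -0.1618, -0.0117] [0.0001, -0.0004, -0.0014] rows>=3.9 yaw 1.569 q6 -1.86 t 16.6333
```

Call:
step_arm([
  [-0.012,-0.162,-0.012,0,0,0],
  [-0.012,-0.162,-0.012,0,0,0],
  [-0.012,-0.162,-0.012,0,0,0],
  [-0.012,-0.162,-0.012,0,0,0],
  [-0.012,-0.162,-0.012,0,0,0],
  [-0.012,-0.162,-0.012,0,0,0],
])

```text
clock: 17.13
eef_pos: [0.6192, -0.2627, 0.2392]
eef_rot: [-0.01, -3.14, -0.001]
ft_force: [-0.4, 1.0, -0.1]
finger_gap: 0.0434
```

```bash
python3 -c "
from h import *
save('wrist','w7.png')
print(sensors.get_state()['eef_pos'])
for d in models.tip_of('wrist','tray_in')[:8]:
            print(round(d['score'],2),np.round(d['location'],1),np.round((ray('wrist',d['location'],.008))[:2],4))
"
```

```text
[ 0.61937139 -0.26079387  0.23912976]
0.91 [316.7 113.5] [ 0.5353 -0.2577]
```

View pics/w7.png

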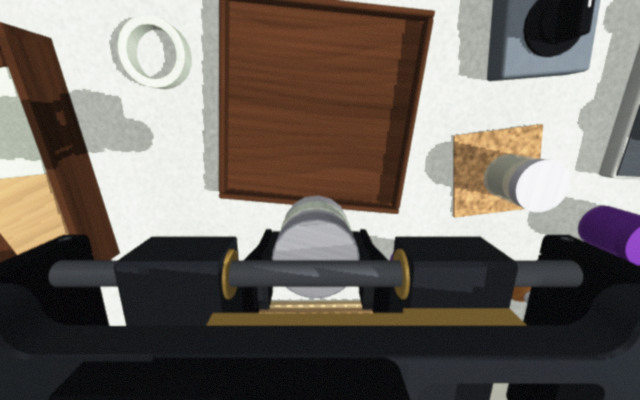

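```bash
python3 -c "
from h import *
c=[ray('wrist',p,.028)+[.005,0,0] for p in [(220,-1),(433,12),(398,213),(220,197)]]
for q in c: print(np.round(q,4))
print(np.mean(c,0)); print([(np.round(np.arctan2(*(c[(i+1)%4]-c[i])[1::-1]),3),round(float(np.linalg.norm(c[(i+1)%4]-c[i])),4)) for i in range(4)])
"
```

```text
[ 0.4158 -0.3677  0.028 ]
[ 0.4293 -0.1236  0.028 ]
[ 0.6727 -0.1455  0.028 ]
[ 0.649  -0.3895  0.028 ]
[ 0.54170674 -0.25658099  0.028     ]
[(np.float64(1.516), 0.2445), (np.float64(-0.09), 0.2444), (np.float64(-1.668), 0.2452), (np.float64(3.048), 0.2342)]
```

```bash
python3 -c "
from h import *
go(.5982,-.3236,.0285,1.486)"
```

```text
row [0.0208, -0.0644, 0.2107] [0.0009, -0.0013, 0.0524] rows>=5.3 yaw 1.568 q6 -2.08 t 17.2333
```

Call:
step_arm([
  [0.021,-0.064,0,0,0,0.052],
  [0.021,-0.064,0.02,0,0,0.052],
  [0.021,-0.064,0.05,0,0,0.052],
  [0.021,-0.064,0.085,0,0,0.052],
  [0.021,-0.064,0.12,0,0,0.052],
  [0.021,-0.064,0.15,0,0,0.052],
  [0.021,-0.064,0.175,0,0,0.052],
  [0.021,-0.064,0.195,0,0,0.052],
  [0.021,-0.064,0.205,0,0,0.052],
  [0.021,-0.064,0.21,0,0,0.052],
])

```text
clock: 18.07
eef_pos: [0.5969, -0.3204, 0.0271]
eef_rot: [-0.129, -3.133, -0.007]
ft_force: [-10.2, 11.2, 26.8]
finger_gap: 0.0438
```

```bash
python3 -c "
from h import *
print(sensors.get_state()['finger_gap'])
go(.5982,-.3236,.0285,1.486)"
```

```text
0.04375474576420067
row [-0.0015, -0.0031, -0.0014] [0.0026, -0.0038, 0.0017] rows>=0.1 yaw 1.489 q6 -2.10 t 18.0667
```

Call:
step_arm([
  [0,0,-0.002,0,0,0],
  [0,0,-0.002,0,0,0],
])

```text
clock: 18.23
eef_pos: [0.598, -0.3197, 0.0304]
eef_rot: [-0.127, -3.135, -0.006]
ft_force: [0.2, -0.2, -1.1]
finger_gap: 0.0434
```

Call:
step_arm([
  [0,0,0,0,0,0],
  [0,0,0,0,0,0],
  [0,0,0,0,0,0],
  [0,0,0,0,0,0],
  [0,0,-0.03,0,0,0],
  [0,0,-0.07,0,0,0],
  [0,0,-0.11,0,0,0],
  [0,0,-0.15,0,0,0],
  [0,0,-0.19,0,0,0],
  [0,0,-0.21,0,0,0],
], gripper=0.25)

```text
clock: 19.07
eef_pos: [0.6006, -0.3219, 0.2477]
eef_rot: [0.127, 3.136, -0.002]
ft_force: [0.2, -0.2, 1.8]
finger_gap: 0.0652
```

```bash
python3 -c "
from h import *
print(sensors.get_state()['finger_gap'])
save('wrist','w8.png'); save('side','sd8.png')
go(.56,.2024,.24,1.5708)"
```

```text
0.06521002932110978
row [0.0838, 0.5198, 0.0062] [-0.0016, 0.0033, -0.0516] rows>=12.6 yaw 1.490 q6 -2.10 t 19.1667
```

View pics/sd8.png

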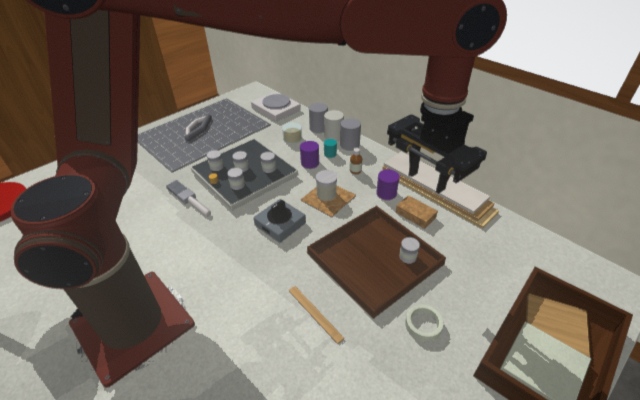

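Tin stands in the tray at (409,250); four remain on the plate.

Call:
step_arm([
  [0.045,0.577,0,0,0,0],
  [0.045,0.577,0,0,0,0],
  [0.045,0.577,0,0,0,0],
  [0.045,0.577,0,0,0,0],
  [0.045,0.577,0,0,0,0],
  [0.045,0.577,0,0,0,0],
  [0.045,0.577,0,0,0,0],
  [0.045,0.577,0,0,0,0],
  [0.045,0.577,0,0,0,0],
  [0.045,0.577,0,0,0,0],
])

```text
clock: 20.0
eef_pos: [0.6012, 0.098, 0.2436]
eef_rot: [0.128, 3.135, -0.004]
ft_force: [1.2, 0.6, 0.5]
finger_gap: 0.0649
```

```bash
python3 -c "
from h import *
go(.60,.25,.25,1.5708)"
```

```text
row [0.0135, 0.1514, -0.0068] [-0.0017, 0.0025, -0.0518] rows>=3.6 yaw 1.489 q6 -1.46 t 20.0
```

Call:
step_arm([
  [0.0135,0.151,-0.007,-0.0017,0.0025,-0.052],
  [0.0135,0.151,-0.007,-0.0017,0.0025,-0.052],
  [0.0135,0.151,-0.007,-0.0017,0.0025,-0.052],
  [0.0135,0.151,-0.007,-0.0017,0.0025,-0.052],
  [0.0135,0.151,-0.007,-0.0017,0.0025,-0.052],
  [0.0135,0.151,-0.007,-0.0017,0.0025,-0.052],
], gripper=0)

```text
clock: 20.5
eef_pos: [0.5991, 0.251, 0.2488]
eef_rot: [0.005, -3.14, 0.001]
ft_force: [-0.6, -0.5, 0.1]
finger_gap: 0.0864
```

```bash
python3 -c "
from h import *
save('wrist','w9.png'); tops('w9.png',.08)
go(.5643,.2024,.05,1.5708)"
```

```text
[   0    0   76   95 3947] [41.8 41.4] [ 57.8 113.2] [ 0.4499 -0.0376]
[ 253   11   42   47 1547] [273.2  34.3] [41.  46.4] [0.4429 0.205 ]
[ 372   19   42   47 1505] [392.3  41.9] [40.3 45.8] [0.4499 0.3292]
[ 312   76   40   42 1305] [331.4  96.3] [38.7 41.2] [0.5036 0.2664]
[579  86  41  96 982] [591.1 134.8] [46.  86.8] [0.5444 0.5621]
[ 48 103  26  21 394] [ 60.9 112. ] [18.8 27.7] [ 0.5204 -0.0346]
[ 256  133   38   38 1121] [274.5 151.1] [36.3 37.6] [0.5632 0.2017]
[ 263  287  152   26 3073] [341.4 299. ] [ 25.  166.9] [0.7595 0.2841]
row [0.0348, -0.0469, 0.199] [-0.0007, -0.0011, 0.001] rows>=5.0 yaw 1.572 q6 -1.30 t 20.55
```

Call:
step_arm([
  [0.035,-0.048,0,0,0,0],
  [0.035,-0.048,0.03,0,0,0],
  [0.035,-0.048,0.07,0,0,0],
  [0.035,-0.048,0.1,0,0,0],
  [0.035,-0.048,0.13,0,0,0],
  [0.035,-0.048,0.16,0,0,0],
  [0.035,-0.048,0.185,0,0,0],
  [0.035,-0.048,0.199,0,0,0],
  [0.035,-0.048,0.199,0,0,0],
  [0.035,-0.048,0.199,0,0,0],
])

```text
clock: 21.38
eef_pos: [0.5639, 0.2001, 0.0497]
eef_rot: [0.0, -3.139, 0.003]
ft_force: [0.3, 0.0, 1.2]
finger_gap: 0.0869
```

Call:
step_arm([
  [0,0,0,0,0,0],
  [0,0,0,0,0,0],
  [0,0,0,0,0,0],
  [0,0,0,0,0,0],
  [0,0,0,0,0,0],
  [0,0,0,0,0,0],
  [0,0,0,0,0,0],
  [0,0,0,0,0,0],
  [0,0,0,0,0,0],
  [0,0,0,0,0,0],
], gripper=1)

```text
clock: 22.22
eef_pos: [0.564, 0.2004, 0.0499]
eef_rot: [0.0, -3.139, 0.002]
ft_force: [-0.3, 1.2, 2.1]
finger_gap: 0.0431
```

Call:
step_arm([
  [0,0,-0.03,0,0,0],
  [0,0,-0.06,0,0,0],
  [0,0,-0.1,0,0,0],
  [0,0,-0.14,0,0,0],
  [0,0,-0.18,0,0,0],
  [0,0,-0.18,0,0,0],
])

```text
clock: 22.72
eef_pos: [0.569, 0.2015, 0.2402]
eef_rot: [-0.0, 3.13, 0.002]
ft_force: [2.1, -0.0, 1.9]
finger_gap: 0.0436
```

```bash
python3 -c "
from h import *
print(sensors.get_state()['finger_gap'])
go(.6087,-.2001,.22,1.486)"
```

```text
0.043630369981941045
row [-0.0393, -0.4017, 0.0201] [0.0013, 0.0075, 0.0542] rows>=9.7 yaw 1.571 q6 -1.36 t 22.7167
```

Call:
step_arm([
  [-0.039,-0.402,0.02,0,0.007,0.054],
  [-0.039,-0.402,0.02,0,0.007,0.054],
  [-0.039,-0.402,0.02,0,0.007,0.054],
  [-0.039,-0.402,0.02,0,0.007,0.054],
  [-0.039,-0.402,0.02,0,0.007,0.054],
  [-0.039,-0.402,0.02,0,0.007,0.054],
  [-0.039,-0.402,0.02,0,0.007,0.054],
  [-0.039,-0.402,0.02,0,0.007,0.054],
  [-0.039,-0.402,0.02,0,0.007,0.054],
  [-0.039,-0.402,0.02,0,0.007,0.054],
])

```text
clock: 23.55
eef_pos: [0.6079, -0.2044, 0.2192]
eef_rot: [0.136, 3.138, 0.001]
ft_force: [0.2, 0.3, -0.7]
finger_gap: 0.0436
```

```bash
python3 -c "
from h import *
print(sensors.get_state()['finger_gap'])
go(.6087,-.2001,.0305,1.486)"
```

```text
0.04359759186447304
row [-0.0004, 0.0041, 0.1888] [0.0006, 0.0001, -0.001] rows>=4.5 yaw 1.484 q6 -1.93 t 23.55
```

Call:
step_arm([
  [0,0.004,0.03,0,0,0],
  [0,0.004,0.065,0,0,0],
  [0,0.004,0.1,0,0,0],
  [0,0.004,0.13,0,0,0],
  [0,0.004,0.155,0,0,0],
  [0,0.004,0.172,0,0,0],
  [0,0.004,0.182,0,0,0],
  [0,0.004,0.187,0,0,0],
  [0,0.004,0.187,0,0,0],
])

```text
clock: 24.3
eef_pos: [0.6076, -0.2, 0.0311]
eef_rot: [-0.136, -3.137, -0.002]
ft_force: [0.0, -0.1, -0.9]
finger_gap: 0.0435
```

Call:
step_arm([
  [0,0,0.002,0,0,0],
  [0,0,0.002,0,0,0],
])

```text
clock: 24.47
eef_pos: [0.6085, -0.2004, 0.0303]
eef_rot: [0.136, 3.138, 0.001]
ft_force: [-0.1, 0.5, -1.4]
finger_gap: 0.0431
```

Call:
step_arm([
  [0,0,0,0,0,0],
  [0,0,0,0,0,0],
  [0,0,0,0,0,0],
  [0,0,0,0,0,0],
  [0,0,-0.03,0,0,0],
  [0,0,-0.07,0,0,0],
  [0,0,-0.11,0,0,0],
  [0,0,-0.15,0,0,0],
  [0,0,-0.19,0,0,0],
  [0,0,-0.22,0,0,0],
], gripper=0.25)

```text
clock: 25.3
eef_pos: [0.6092, -0.2009, 0.255]
eef_rot: [0.135, 3.134, -0.002]
ft_force: [0.4, 0.2, -0.1]
finger_gap: 0.0653
```

```bash
python3 -c "
from h import *
print(sensors.get_state()['finger_gap'])
go(.60,.25,.25,1.5708)"
```

```text
0.06529581633066595
row [0.0481, 0.4484, 0.0044] [-0.0006, 0.0028, -0.055] rows>=10.8 yaw 1.484 q6 -1.93 t 25.3
```

Call:
step_arm([
  [0.048,0.448,0.004,0,0.003,-0.055],
  [0.048,0.448,0.004,0,0.003,-0.055],
  [0.048,0.448,0.004,0,0.003,-0.055],
  [0.048,0.448,0.004,0,0.003,-0.055],
  [0.048,0.448,0.004,0,0.003,-0.055],
  [0.048,0.448,0.004,0,0.003,-0.055],
  [0.048,0.448,0.004,0,0.003,-0.055],
  [0.048,0.448,0.004,0,0.003,-0.055],
  [0.048,0.448,0.004,0,0.003,-0.055],
  [0.048,0.448,0.004,0,0.003,-0.055],
], gripper=0)

```text
clock: 26.13
eef_pos: [0.6002, 0.2181, 0.2509]
eef_rot: [-0.0, 3.141, -0.001]
ft_force: [1.7, -0.8, -0.5]
finger_gap: 0.087
```

Call:
step_arm([
  [0,0.033,0,0,0,0],
  [0,0.033,0,0,0,0],
  [0,0.033,0,0,0,0],
])

```text
clock: 26.38
eef_pos: [0.5996, 0.2532, 0.2508]
eef_rot: [-0.006, 3.141, -0.002]
ft_force: [1.1, 0.6, 1.1]
finger_gap: 0.0871
```

```bash
python3 -c "
from h import *
save('wrist','w10.png'); tops('w10.png',.08)
go(.504,.267,.05,1.5708)"
```

```text
[   0    0   73   94 3850] [37.6 33.7] [ 52.1 131.5] [ 0.4433 -0.0397]
[ 251   11   42   47 1541] [271.4  33.7] [40.7 46.3] [0.443  0.2048]
[ 370   19   41   46 1498] [390.   41.4] [40.2 45.7] [0.45   0.3291]
[ 310   75   40   42 1299] [329.4  95.6] [38.5 41.1] [0.5037 0.2662]
[ 576   85   41   96 1004] [584.2 135.5] [56.3 91. ] [0.5461 0.558 ]
[ 47 102  26  21 400] [ 60.2 111.1] [19.1 27.3] [ 0.5204 -0.0349]
[ 261  287  152   26 3010] [340.  298.6] [ 24.1 162. ] [0.7613 0.2844]
row [0.096, 0.0159, 0.2007] [-0.001, 0.0002, 0.0012] rows>=5.3 yaw 1.573 q6 -1.30 t 26.4333
```

Call:
step_arm([
  [0.04,0.014,0,0,0,0],
  [0.08,0.014,0,0,0,0],
  [0.095,0.014,0.03,0,0,0],
  [0.095,0.014,0.07,0,0,0],
  [0.095,0.014,0.11,0,0,0],
  [0.095,0.014,0.145,0,0,0],
  [0.095,0.014,0.175,0,0,0],
  [0.095,0.014,0.195,0,0,0],
  [0.095,0.014,0.2,0,0,0],
  [0.095,0.014,0.2,0,0,0],
])

```text
clock: 27.27
eef_pos: [0.504, 0.2632, 0.0491]
eef_rot: [-0.0, -3.138, 0.005]
ft_force: [0.3, 0.3, -0.8]
finger_gap: 0.0871
```

Call:
step_arm([
  [0,0,0,0,0,0],
  [0,0,0,0,0,0],
  [0,0,0,0,0,0],
  [0,0,0,0,0,0],
  [0,0,0,0,0,0],
  [0,0,0,0,0,0],
  [0,0,0,0,0,0],
  [0,0,0,0,0,0],
  [0,0,0,0,0,0],
  [0,0,0,0,0,0],
], gripper=1)

```text
clock: 28.1
eef_pos: [0.5043, 0.2636, 0.0495]
eef_rot: [0.0, -3.139, 0.004]
ft_force: [-0.8, 2.5, 3.3]
finger_gap: 0.0432
```

Call:
step_arm([
  [0,0,-0.03,0,0,0],
  [0,0,-0.06,0,0,0],
  [0,0,-0.1,0,0,0],
  [0,0,-0.14,0,0,0],
  [0,0,-0.18,0,0,0],
  [0,0,-0.18,0,0,0],
])

```text
clock: 28.6
eef_pos: [0.5089, 0.2654, 0.2391]
eef_rot: [-0.0, 3.131, 0.003]
ft_force: [0.7, 0.3, 0.8]
finger_gap: 0.0431
```

```bash
python3 -c "
from h import *
print(sensors.get_state()['finger_gap'])
go(.5417,-.2566,.22,1.486)"
```

```text
0.04305504180589648
row [-0.0325, -0.522, 0.0185] [0.0015, 0.0069, 0.0541] rows>=12.6 yaw 1.571 q6 -1.23 t 28.6
```

Call:
step_arm([
  [-0.033,-0.522,0.018,0,0.007,0.054],
  [-0.033,-0.522,0.018,0,0.007,0.054],
  [-0.033,-0.522,0.018,0,0.007,0.054],
  [-0.033,-0.522,0.018,0,0.007,0.054],
  [-0.033,-0.522,0.018,0,0.007,0.054],
  [-0.033,-0.522,0.018,0,0.007,0.054],
  [-0.033,-0.522,0.018,0,0.007,0.054],
  [-0.033,-0.522,0.018,0,0.007,0.054],
  [-0.033,-0.522,0.018,0,0.007,0.054],
  [-0.033,-0.522,0.018,0,0.007,0.054],
])

```text
clock: 29.43
eef_pos: [0.5338, -0.1536, 0.2215]
eef_rot: [-0.133, -3.138, -0.004]
ft_force: [1.3, -0.1, -1.8]
finger_gap: 0.0435
```

```bash
python3 -c "
from h import *
print(sensors.get_state()['finger_gap'])
go(.5417,-.2566,.22,1.486)"
```

```text
0.04345254463050196
row [-0.0166, -0.1019, 0.0013] [0.0015, -0.0008, -0.0] rows>=2.5 yaw 1.486 q6 -1.91 t 29.4333
```

Call:
step_arm([
  [-0.017,-0.102,0,0,0,0],
  [-0.017,-0.102,0,0,0,0],
  [-0.017,-0.102,0,0,0,0],
  [-0.017,-0.102,0,0,0,0],
  [-0.017,-0.102,0.03,0,0,0],
  [-0.017,-0.102,0.06,0,0,0],
  [-0.017,-0.102,0.09,0,0,0],
  [-0.017,-0.102,0.12,0,0,0],
  [-0.017,-0.102,0.12,0,0,0],
])

```text
clock: 30.18
eef_pos: [0.537, -0.2527, 0.0934]
eef_rot: [-0.132, -3.126, -0.014]
ft_force: [-2.0, 1.6, -2.8]
finger_gap: 0.0434
```

```bash
python3 -c "
from h import *
save('wrist','w11.png')
go(.5417,-.2566,.0295,1.486)"
```

```text
row [-0.0039, -0.0031, 0.0673] [0.0043, -0.0063, 0.0003] rows>=1.6 yaw 1.486 q6 -2.06 t 30.2333
```

View pics/w11.png

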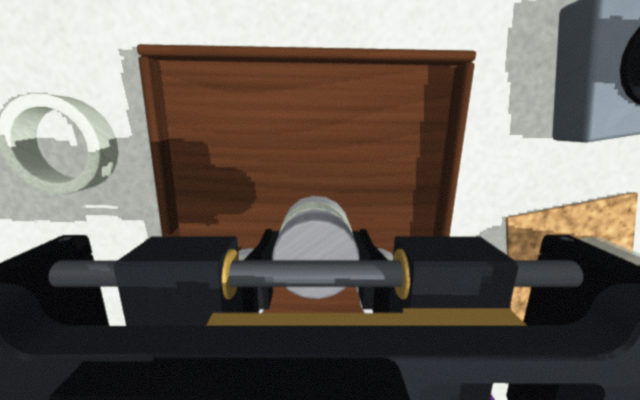

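Call:
step_arm([
  [-0.004,-0.003,0.02,0.004,-0.006,0],
  [-0.004,-0.003,0.04,0.004,-0.006,0],
  [-0.004,-0.003,0.055,0.004,-0.006,0],
  [-0.004,-0.003,0.064,0.004,-0.006,0],
  [-0.004,-0.003,0.064,0.004,-0.006,0],
  [-0.004,-0.003,0.064,0.004,-0.006,0],
])

```text
clock: 30.73
eef_pos: [0.5426, -0.2568, 0.0341]
eef_rot: [0.132, 3.138, -0.0]
ft_force: [0.1, -0.1, -0.6]
finger_gap: 0.0434
```

Call:
step_arm([
  [0,0,0.0025,0,0,0],
  [0,0,0.0045,0,0,0],
  [0,0,0.0045,0,0,0],
])

```text
clock: 30.98
eef_pos: [0.5432, -0.2572, 0.0306]
eef_rot: [0.132, 3.137, -0.002]
ft_force: [-0.5, -0.3, -1.7]
finger_gap: 0.0436
```

Call:
step_arm([
  [0,0,0,0,0,0],
  [0,0,0,0,0,0],
  [0,0,0,0,0,0],
  [0,0,0,0,0,0],
  [0,0,-0.03,0,0,0],
  [0,0,-0.07,0,0,0],
  [0,0,-0.11,0,0,0],
  [0,0,-0.15,0,0,0],
  [0,0,-0.19,0,0,0],
  [0,0,-0.22,0,0,0],
], gripper=0.25)

```text
clock: 31.82
eef_pos: [0.5435, -0.2574, 0.255]
eef_rot: [0.132, 3.133, -0.005]
ft_force: [0.6, -0.8, 0.6]
finger_gap: 0.0656
```

```bash
python3 -c "
from h import *
print(sensors.get_state()['finger_gap'])
go(.60,.25,.25,1.5708)"
```

```text
0.0656129265426616
row [-0.0137, 0.5103, 0.0036] [-0.002, 0.0036, -0.0535] rows>=12.2 yaw 1.487 q6 -2.06 t 31.8167
```

Call:
step_arm([
  [-0.014,0.51,0.004,0,0.003,-0.053],
  [-0.014,0.51,0.004,0,0.003,-0.053],
  [-0.014,0.51,0.004,0,0.003,-0.053],
  [-0.014,0.51,0.004,0,0.003,-0.053],
  [-0.014,0.51,0.004,0,0.003,-0.053],
  [-0.014,0.51,0.004,0,0.003,-0.053],
  [-0.014,0.51,0.004,0,0.003,-0.053],
  [-0.014,0.51,0.004,0,0.003,-0.053],
  [-0.014,0.51,0.004,0,0.003,-0.053],
  [-0.014,0.51,0.004,0,0.003,-0.053],
], gripper=0)

```text
clock: 32.65
eef_pos: [0.5896, 0.1592, 0.25]
eef_rot: [0.001, 3.14, -0.005]
ft_force: [0.2, -1.0, -0.7]
finger_gap: 0.0873
```

Call:
step_arm([
  [0,0.06,0,0,0,0],
  [0,0.08,0,0,0,0],
  [0,0.08,0,0,0,0],
  [0,0.08,0,0,0,0],
])

```text
clock: 32.98
eef_pos: [0.589, 0.2415, 0.2494]
eef_rot: [-0.005, 3.141, -0.005]
ft_force: [0.0, -1.1, -0.4]
finger_gap: 0.0867
```

```bash
python3 -c "
from h import *
save('wrist','w12.png'); tops('w12.png',.08)
go(.443,.204,.055,1.5708)"
```

```text
[ 263   22   41   46 1513] [283.1  44.8] [40.8 45.6] [0.443  0.2046]
[ 381   30   41   46 1476] [400.9  52.1] [40.  45.3] [0.4499 0.3289]
[ 585   93   55   96 1045] [756.3  93.9] [160.8 285.7] [0.4911 0.7197]
[ 48 102  28  21 426] [ 62.2 111.5] [19.3 28.5] [ 0.5101 -0.0442]
[ 270  287  149   26 3229] [340.6 300.3] [ 28.5 153.6] [0.7525 0.2728]
row [0.1465, -0.0349, 0.1945] [-0.0024, 0.0005, 0.0009] rows>=5.9 yaw 1.572 q6 -1.31 t 33.0333
```

Call:
step_arm([
  [0.04,-0.036,0,-0.0024,0,0],
  [0.08,-0.036,0,-0.0024,0,0],
  [0.12,-0.036,0,-0.0024,0,0],
  [0.146,-0.036,0.02,-0.0024,0,0],
  [0.146,-0.036,0.06,-0.0024,0,0],
  [0.146,-0.036,0.1,-0.0024,0,0],
  [0.146,-0.036,0.14,-0.0024,0,0],
  [0.146,-0.036,0.175,-0.0024,0,0],
  [0.146,-0.036,0.194,-0.0024,0,0],
  [0.146,-0.036,0.194,-0.0024,0,0],
])

```text
clock: 33.87
eef_pos: [0.4395, 0.2001, 0.0507]
eef_rot: [-0.002, -3.134, 0.004]
ft_force: [-0.2, -0.1, -0.8]
finger_gap: 0.0868
```

Call:
step_arm([
  [0,0,0,0,0,0],
  [0,0,0,0,0,0],
  [0,0,0,0,0,0],
  [0,0,0,0,0,0],
  [0,0,0,0,0,0],
  [0,0,0,0,0,0],
  [0,0,0,0,0,0],
  [0,0,0,0,0,0],
  [0,0,0,0,0,0],
  [0,0,0,0,0,0],
], gripper=1)

```text
clock: 34.7
eef_pos: [0.44, 0.2005, 0.0514]
eef_rot: [-0.001, -3.135, 0.003]
ft_force: [-0.8, 2.0, 5.2]
finger_gap: 0.0433
```

Call:
step_arm([
  [0,0,-0.03,0,0,0],
  [0,0,-0.06,0,0,0],
  [0,0,-0.1,0,0,0],
  [0,0,-0.14,0,0,0],
  [0,0,-0.18,0,0,0],
  [0,0,-0.18,0,0,0],
])

```text
clock: 35.2
eef_pos: [0.4454, 0.2019, 0.2402]
eef_rot: [0.001, 3.135, 0.001]
ft_force: [1.4, 0.7, 0.5]
finger_gap: 0.0433
```

```bash
python3 -c "
from h import *
print(sensors.get_state()['finger_gap'])
go(.4747,-.3131,.22,1.486)"
```

```text
0.043335899519325836
row [-0.0295, -0.515, 0.0199] [0.0008, 0.0039, 0.0536] rows>=12.4 yaw 1.570 q6 -1.31 t 35.2
```

Call:
step_arm([
  [-0.03,-0.515,0.02,0,0.004,0.054],
  [-0.03,-0.515,0.02,0,0.004,0.054],
  [-0.03,-0.515,0.02,0,0.004,0.054],
  [-0.03,-0.515,0.02,0,0.004,0.054],
  [-0.03,-0.515,0.02,0,0.004,0.054],
  [-0.03,-0.515,0.02,0,0.004,0.054],
  [-0.03,-0.515,0.02,0,0.004,0.054],
  [-0.03,-0.515,0.02,0,0.004,0.054],
  [-0.03,-0.515,0.02,0,0.004,0.054],
  [-0.03,-0.515,0.02,0,0.004,0.054],
])

```text
clock: 36.03
eef_pos: [0.4679, -0.2168, 0.2212]
eef_rot: [-0.135, -3.138, -0.002]
ft_force: [2.0, -0.1, -1.0]
finger_gap: 0.0434
```

```bash
python3 -c "
from h import *
go(.4747,-.3131,.22,1.486)"
```

```text
row [-0.015, -0.0953, 0.001] [0.0009, -0.0007, -0.0006] rows>=2.3 yaw 1.485 q6 -2.07 t 36.0333
```

Call:
step_arm([
  [-0.015,-0.096,0,0,0,0],
  [-0.015,-0.096,0,0,0,0],
  [-0.015,-0.096,0,0,0,0],
  [-0.015,-0.096,0,0,0,0],
  [-0.015,-0.096,0.03,0,0,0],
  [-0.015,-0.096,0.07,0,0,0],
  [-0.015,-0.096,0.11,0,0,0],
  [-0.015,-0.096,0.145,0,0,0],
  [-0.015,-0.096,0.145,0,0,0],
  [-0.015,-0.096,0.145,0,0,0],
])

```text
clock: 36.87
eef_pos: [0.4728, -0.3109, 0.0739]
eef_rot: [-0.133, -3.133, -0.009]
ft_force: [0.1, -0.0, 0.6]
finger_gap: 0.0434
```

```bash
python3 -c "
from h import *
go(.4747,-.3131,.032,1.486)"
```

```text
row [-0.0023, -0.0023, 0.0419] [0.0034, -0.004, -0.0] rows>=1.0 yaw 1.486 q6 -2.21 t 36.8667
```

Call:
step_arm([
  [-0.002,-0.002,0.02,0.003,-0.004,0],
  [-0.002,-0.002,0.035,0.003,-0.004,0],
  [-0.002,-0.002,0.042,0.003,-0.004,0],
  [-0.002,-0.002,0.042,0.003,-0.004,0],
  [-0.002,-0.002,0.042,0.003,-0.004,0],
])

```text
clock: 37.28
eef_pos: [0.4755, -0.3134, 0.0339]
eef_rot: [0.133, 3.137, -0.001]
ft_force: [0.3, 0.5, -0.4]
finger_gap: 0.0431
```

Call:
step_arm([
  [0,0,0.002,0,0,0],
  [0,0,0.004,0,0,0],
  [0,0,0.004,0,0,0],
])

```text
clock: 37.53
eef_pos: [0.4762, -0.314, 0.031]
eef_rot: [0.133, 3.135, -0.003]
ft_force: [-0.9, 0.2, -1.1]
finger_gap: 0.0435
```

Call:
step_arm([
  [0,0,0,0,0,0],
  [0,0,0,0,0,0],
  [0,0,0,0,0,0],
  [0,0,0,0,0,0],
  [0,0,-0.03,0,0,0],
  [0,0,-0.07,0,0,0],
  [0,0,-0.11,0,0,0],
  [0,0,-0.15,0,0,0],
  [0,0,-0.19,0,0,0],
  [0,0,-0.22,0,0,0],
], gripper=0.25)

```text
clock: 38.37
eef_pos: [0.4761, -0.314, 0.2551]
eef_rot: [0.132, 3.132, -0.007]
ft_force: [0.8, -0.2, -0.2]
finger_gap: 0.0649
```

```bash
python3 -c "
from h import *
print(sensors.get_state()['finger_gap'])
go(.59,.25,.25,1.5708)"
```

```text
0.06486432368765517
row [-0.0659, 0.5716, 0.0031] [-0.0029, 0.0041, -0.0538] rows>=13.8 yaw 1.486 q6 -2.21 t 38.3667
```

Call:
step_arm([
  [-0.066,0.572,0.003,0,0.004,-0.054],
  [-0.066,0.572,0.003,0,0.004,-0.054],
  [-0.066,0.572,0.003,0,0.004,-0.054],
  [-0.066,0.572,0.003,0,0.004,-0.054],
  [-0.066,0.572,0.003,0,0.004,-0.054],
  [-0.066,0.572,0.003,0,0.004,-0.054],
  [-0.066,0.572,0.003,0,0.004,-0.054],
  [-0.066,0.572,0.003,0,0.004,-0.054],
  [-0.066,0.572,0.003,0,0.004,-0.054],
  [-0.066,0.572,0.003,0,0.004,-0.054],
], gripper=0)

```text
clock: 39.2
eef_pos: [0.5585, 0.097, 0.2506]
eef_rot: [-0.001, 3.141, -0.007]
ft_force: [1.4, -1.2, 0.6]
finger_gap: 0.0869
```

Call:
step_arm([
  [-0.015,0.16,0,0,0,0],
  [-0.015,0.16,0,0,0,0],
  [-0.015,0.16,0,0,0,0],
  [-0.015,0.16,0,0,0,0],
  [-0.015,0.16,0,0,0,0],
])

```text
clock: 39.62
eef_pos: [0.5725, 0.2636, 0.2493]
eef_rot: [0.009, -3.142, 0.002]
ft_force: [0.3, -0.6, -0.2]
finger_gap: 0.0871
```

```bash
python3 -c "
from h import *
save('wrist','w13.png'); tops('w13.png',.08)
go(.45,.329,.056,1.5708)"
```

```text
[ 359   48   41   44 1422] [378.8  69.3] [39.7 43.9] [0.4496 0.3268]
[ 47 101  27  22 417] [ 60.4 111.1] [19.3 28.2] [ 0.494  -0.0258]
[ 564  107   76   93 1122] [647.8 141.9] [110.5 128.3] [0.5242 0.6384]
[623 208  17  57 523] [621.6 258.3] [15.1 17.7] [0.6706 0.6521]
[ 255  287  153   34 3649] [327.4 304.5] [ 33.7 172.4] [0.742  0.2765]
row [0.1222, 0.0699, 0.193] [-0.0026, -0.0002, 0.0034] rows>=5.7 yaw 1.576 q6 -1.27 t 39.6667
```

Call:
step_arm([
  [0.04,0.03,0,-0.0026,0,0],
  [0.07,0.06,0,-0.0026,0,0],
  [0.1,0.069,0,-0.0026,0,0],
  [0.121,0.069,0.02,-0.0026,0,0],
  [0.121,0.069,0.06,-0.0026,0,0],
  [0.121,0.069,0.1,-0.0026,0,0],
  [0.121,0.069,0.14,-0.0026,0,0],
  [0.121,0.069,0.173,-0.0026,0,0],
  [0.121,0.069,0.191,-0.0026,0,0],
  [0.121,0.069,0.191,-0.0026,0,0],
])

```text
clock: 40.5
eef_pos: [0.4477, 0.3249, 0.0528]
eef_rot: [0.007, -3.133, 0.008]
ft_force: [-0.7, -0.6, -0.2]
finger_gap: 0.0868
```

Call:
step_arm([
  [0,0,0,0,0,0],
  [0,0,0,0,0,0],
  [0,0,0,0,0,0],
  [0,0,0,0,0,0],
  [0,0,0,0,0,0],
  [0,0,0,0,0,0],
  [0,0,0,0,0,0],
  [0,0,0,0,0,0],
  [0,0,0,0,0,0],
  [0,0,0,0,0,0],
], gripper=1)

```text
clock: 41.33
eef_pos: [0.4482, 0.3255, 0.0535]
eef_rot: [0.007, -3.134, 0.006]
ft_force: [-0.9, 2.1, 5.4]
finger_gap: 0.0432
```

Call:
step_arm([
  [0,0,-0.03,0,0,0],
  [0,0,-0.06,0,0,0],
  [0,0,-0.1,0,0,0],
  [0,0,-0.14,0,0,0],
  [0,0,-0.18,0,0,0],
  [0,0,-0.18,0,0,0],
])

```text
clock: 41.83
eef_pos: [0.4534, 0.328, 0.2428]
eef_rot: [-0.007, 3.137, 0.003]
ft_force: [1.6, 1.8, 1.0]
finger_gap: 0.0437
```

```bash
python3 -c "
from h import *
print(sensors.get_state()['finger_gap'])
go(.4852,-.1896,.22,1.486)"
```

```text
0.043669240861523316
row [-0.0295, -0.5178, 0.0219] [0.0014, 0.0029, 0.0567] rows>=12.4 yaw 1.575 q6 -1.09 t 41.8333
```

Call:
step_arm([
  [-0.03,-0.518,0.022,0,0.003,0.057],
  [-0.03,-0.518,0.022,0,0.003,0.057],
  [-0.03,-0.518,0.022,0,0.003,0.057],
  [-0.03,-0.518,0.022,0,0.003,0.057],
  [-0.03,-0.518,0.022,0,0.003,0.057],
  [-0.03,-0.518,0.022,0,0.003,0.057],
  [-0.03,-0.518,0.022,0,0.003,0.057],
  [-0.03,-0.518,0.022,0,0.003,0.057],
  [-0.03,-0.518,0.022,0,0.003,0.057],
  [-0.03,-0.518,0.022,0,0.003,0.057],
])

```text
clock: 42.67
eef_pos: [0.4778, -0.0914, 0.2218]
eef_rot: [-0.134, -3.137, -0.003]
ft_force: [1.7, 0.4, -1.0]
finger_gap: 0.0434
```

```bash
python3 -c "
from h import *
go(.4852,-.1896,.22,1.486)"
```

```text
row [-0.0158, -0.0973, 0.0015] [0.0013, -0.0009, -0.0003] rows>=2.4 yaw 1.486 q6 -1.84 t 42.6667
```

Call:
step_arm([
  [-0.016,-0.098,0,0,0,0],
  [-0.016,-0.098,0,0,0,0],
  [-0.016,-0.098,0,0,0,0],
  [-0.016,-0.098,0,0,0,0],
  [-0.016,-0.098,0.03,0,0,0],
  [-0.016,-0.098,0.06,0,0,0],
  [-0.016,-0.098,0.1,0,0,0],
  [-0.016,-0.098,0.1,0,0,0],
])

```text
clock: 43.33
eef_pos: [0.4795, -0.1863, 0.1131]
eef_rot: [-0.133, -3.124, -0.014]
ft_force: [-1.7, 1.4, -2.5]
finger_gap: 0.043
```

```bash
python3 -c "
from h import *
save('side','sd14.png')
go(.4852,-.1896,.034,1.486)"
```

```text
row [-0.0051, -0.0026, 0.0826] [0.0044, -0.0074, 0.0001] rows>=2.0 yaw 1.486 q6 -2.01 t 43.3833
```

View pics/sd14.png

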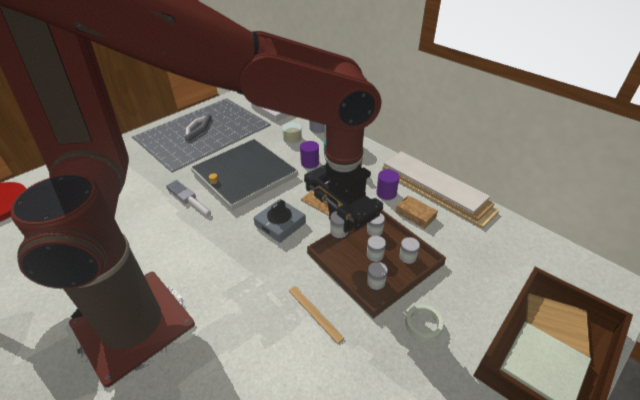

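Tray has four tins in their spots ((376,223), (376,247), (409,250), (377,275)), the fifth in the gripper; plate holds only the puck.

Call:
step_arm([
  [-0.005,-0.003,0.03,0.004,-0.007,0],
  [-0.005,-0.003,0.055,0.004,-0.007,0],
  [-0.005,-0.003,0.072,0.004,-0.007,0],
  [-0.005,-0.003,0.08,0.004,-0.007,0],
  [-0.005,-0.003,0.08,0.004,-0.007,0],
  [-0.005,-0.003,0.08,0.004,-0.007,0],
])

```text
clock: 43.88
eef_pos: [0.4862, -0.1903, 0.0383]
eef_rot: [0.132, 3.138, -0.0]
ft_force: [0.8, -0.1, -0.2]
finger_gap: 0.0432
```

Call:
step_arm([
  [0,0,0.002,0,0,0],
  [0,0,0.003,0,0,0],
  [0,0,0.003,0,0,0],
])

```text
clock: 44.13
eef_pos: [0.4872, -0.1908, 0.0367]
eef_rot: [0.132, 3.136, -0.002]
ft_force: [0.1, -0.9, -0.1]
finger_gap: 0.0432
```

Call:
step_arm([
  [0,0,0.002,0,0,0],
  [0,0,0.004,0,0,0],
  [0,0,0.005,0,0,0],
  [0,0,0.005,0,0,0],
])

```text
clock: 44.47
eef_pos: [0.4874, -0.1909, 0.0317]
eef_rot: [0.132, 3.135, -0.002]
ft_force: [-0.0, -0.8, 0.1]
finger_gap: 0.0434
```

Call:
step_arm([
  [0,0,0,0,0,0],
  [0,0,0,0,0,0],
  [0,0,0,0,0,0],
  [0,0,0,0,0,0],
  [0,0,-0.03,0,0,0],
  [0,0,-0.07,0,0,0],
  [0,0,-0.11,0,0,0],
  [0,0,-0.15,0,0,0],
  [0,0,-0.19,0,0,0],
  [0,0,-0.22,0,0,0],
], gripper=0.25)

```text
clock: 45.3
eef_pos: [0.4873, -0.1909, 0.2557]
eef_rot: [0.132, 3.132, -0.005]
ft_force: [1.0, -0.1, 0.6]
finger_gap: 0.0653
```

```bash
python3 -c "
from h import *
print(sensors.get_state()['finger_gap'])
go(.68,-.25,.28,1.5708)
go(.68,0,.25,1.5708)"
```

```text
0.06525245980455857
row [-0.1972, -0.0428, -0.0228] [-0.002, 0.0043, -0.0536] rows>=4.9 yaw 1.487 q6 -2.01 t 45.3
row [-0.176, 0.2064, 0.0064] [-0.002, 0.0043, -0.0536] rows>=6.5 yaw 1.487 q6 -2.01 t 45.3
```

Call:
step_arm([
  [-0.19,0.087,-0.05,0,0.004,-0.054],
  [-0.19,0.087,-0.05,0,0.004,-0.054],
  [-0.19,0.087,-0.05,0,0.004,-0.054],
  [-0.19,0.087,-0.05,0,0.004,-0.054],
  [-0.19,0.087,-0.05,0,0.004,-0.054],
  [-0.19,0.087,-0.05,0,0.004,-0.054],
  [-0.19,0.087,-0.05,0,0.004,-0.054],
], gripper=0)

```text
clock: 45.88
eef_pos: [0.6855, -0.1186, 0.306]
eef_rot: [-0.005, 3.141, -0.005]
ft_force: [-1.0, 0.1, -0.3]
finger_gap: 0.087
```

```bash
python3 -c "
from h import *
save('wrist','w15.png');print(sensors.get_state()['eef_pos'])
tops('w15.png',.058);print();tops('w15.png',.074)"
```

```text
[ 0.6838717  -0.11947233  0.3057641 ]
[  38    0   60   40 1395] [69.5 15.6] [39.6 53.7] [ 0.4861 -0.4333]
[145   0  35  27 779] [162.    7.3] [32.5 38.6] [ 0.4767 -0.3143]
[ 243    0   35   36 1007] [259.9  16.4] [33.  38.1] [ 0.4867 -0.1914]
[196  45  33  36 907] [211.8  62.5] [31.  35.4] [ 0.5402 -0.2576]
[155  91  31  32 793] [170.1 106.3] [28.9 33.4] [ 0.5952 -0.3203]
[242  99  31  32 787] [257.5 114.5] [29.9 32. ] [ 0.6058 -0.2008]
[ 225  287  182   20 3426] [317.5 297. ] [ 24.1 198.9] [ 0.8952 -0.1167]

[  38    0   60   40 1395] [69.5 15.6] [39.6 53.7] [ 0.4911 -0.421 ]
[145   0  35  27 779] [162.    7.3] [32.5 38.6] [ 0.4821 -0.3067]
[ 243    0   35   36 1007] [259.9  16.4] [33.  38.1] [ 0.4916 -0.1886]
[196  45  33  36 907] [211.8  62.5] [31.  35.4] [ 0.5431 -0.2522]
[155  91  31  32 793] [170.1 106.3] [28.9 33.4] [ 0.5959 -0.3125]
[242  99  31  32 787] [257.5 114.5] [29.9 32. ] [ 0.6061 -0.1977]
[ 225  287  182   20 3426] [317.5 297. ] [ 24.1 198.9] [ 0.8843 -0.1168]
```

View pics/w15.png

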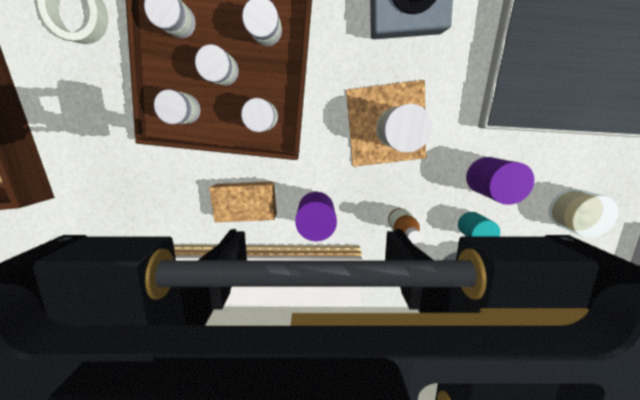

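```bash
python3 -c "
from h import *
ct=cam('wrist')
im=cv2.imread('pics/w15.png');cv2.imwrite('pics/w15c.png',cv2.resize(im[60:190,320:550],None,fx=3.4,fy=3.4,interpolation=cv2.INTER_CUBIC))
print(ray('wrist',(405,128),.074)+[.005,0,0])
c=[ray('wrist',p,.004)+[.005,0,0] for p in [(347,90),(424,81),(427,160),(353,166)]]
print(c,np.mean(c,0))
"
```

```text
[ 6.23148610e-01 -3.31565112e-04  7.40000000e-02]
[array([ 0.5686244 , -0.07265796,  0.004     ]), array([0.55567925, 0.04360427, 0.004     ]), array([0.67518276, 0.06108983, 0.004     ]), array([ 0.68526933, -0.05908704,  0.004     ])] [ 0.62118893 -0.00676272  0.004     ]
```

View pics/w15c.png

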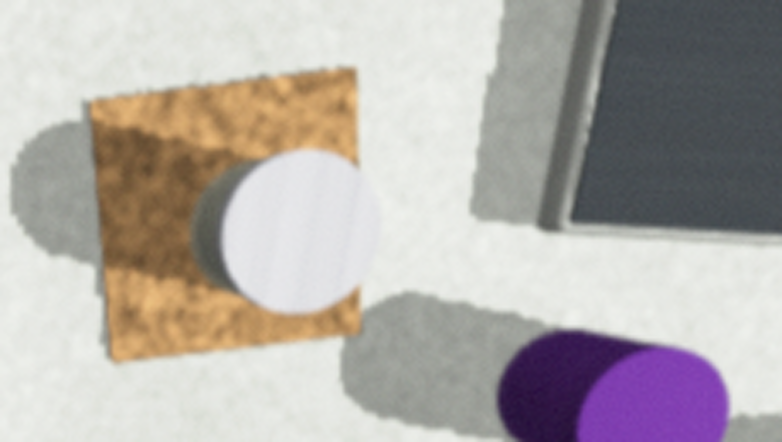

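All five tins stand in the tray (measured within 3 mm of where I put them). Now view the jar with jaws turned along x.

```bash
python3 -c "
from h import *
go(.622,-.09,.26,0)"
```

```text
row [0.0618, 0.0297, 0.0457] [-0.0021, 0.001, 1.0013] rows>=12.6 yaw 1.573 q6 -1.86 t 45.9333
```

Call:
step_arm([
  [0.062,0.03,0.045,0,0,0.079],
  [0.062,0.03,0.045,0,0,0.158],
  [0.062,0.03,0.045,0,0,0.237],
  [0.062,0.03,0.045,0,0,0.316],
  [0.062,0.03,0.045,0,0,0.395],
  [0.062,0.03,0.045,0,0,0.474],
  [0.062,0.03,0.045,0,0,0.553],
  [0.062,0.03,0.045,0,0,0.632],
  [0.062,0.03,0.045,0,0,0.711],
  [0.062,0.03,0.045,0,0,0.79],
])

```text
clock: 46.77
eef_pos: [0.6198, -0.0907, 0.2607]
eef_rot: [1.833, 2.551, -0.006]
ft_force: [0.2, -0.9, -0.3]
finger_gap: 0.0872
```

```bash
python3 -c "
from h import *
go(.622,-.09,.26,0)"
```

```text
row [0.0, 0.0023, 0.0007] [-0.0016, 0.002, 0.2065] rows>=2.6 yaw 0.324 q6 -0.59 t 46.7667
```

Call:
step_arm([
  [0,0.002,0,-0.0016,0.002,0.075],
  [0,0.002,0,-0.0016,0.002,0.15],
  [0,0.002,0,-0.0016,0.002,0.2065],
  [0,0.002,0,-0.0016,0.002,0.2065],
  [0,0.002,0,-0.0016,0.002,0.2065],
])

```text
clock: 47.18
eef_pos: [0.6204, -0.0908, 0.2607]
eef_rot: [-2.219, -2.223, 0.001]
ft_force: [-0.0, 0.0, -0.2]
finger_gap: 0.0868
```

```bash
python3 -c "
from h import *
save('wrist','w16.png')
go(.622,-.09,.26,0); print(sensors.get_state()['qpos'])
for l,z in [('jar',.004),('mat',0)]:
  for d in models.tip_of('wrist',l): print(l,d, ray('wrist',d['location'],z)-[0,.005,0])
"
```

```text
row [0.0007, 0.0013, 0.0007] [-0.0002, 0.0, 0.0013] rows>=0.0 yaw 0.002 q6 -0.27 t 47.2333
[-2.70593557e-01  2.04339291e-01  1.47385899e+00 -1.50190077e-04
  1.46370154e+00 -2.72583828e-01]
jar {'location': [317.7, 105.2], 'score': 0.75} [ 6.23833613e-01 -4.97251812e-04  4.00000000e-03]
jar {'location': [427.1, 89.4], 'score': 0.72} [0.77475739 0.02043038 0.004     ]
jar {'location': [404.9, 189.0], 'score': 0.6} [ 0.75638082 -0.12073955  0.004     ]
mat {'location': [314.5, 113.0], 'score': 0.97} [ 0.61963931 -0.01073142  0.        ]
```

View pics/w16.png

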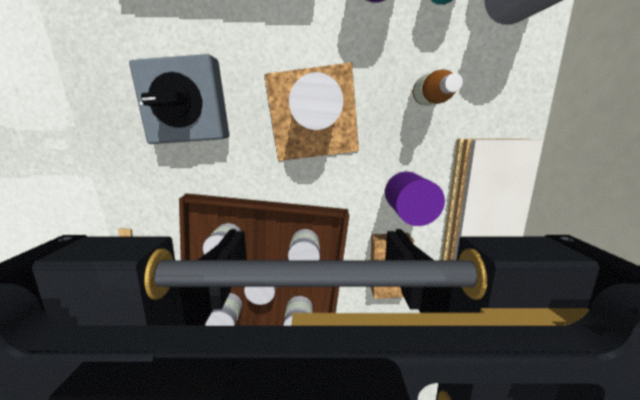

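```bash
python3 -c "
from h import *
im=cv2.imread('pics/w16.png');g=im.min(2)[60:135,280:350]
n,lab,st,ce=cv2.connectedComponentsWithStats((g>205).astype(np.uint8));print(st,ce)
print(ray('wrist',(316.5,100.5),.074)-[0,.005,0])
c=[ray('wrist',p,.004)-[0,.005,0] for p in [(265,73),(351,62),(358,152),(277,161)]]
print(np.round(c,4),np.mean(c,0))
print(ray('wrist',(440,88),.0)-[0,.005,0],ray('wrist',(451,82),.085)-[0,.005,0])
go(.622,-.003,.035,0)
"
```

```text
[[   0    0   70   75 2595]
 [   0    0   62   11  402]
 [  10   13   52   55 2253]] [[35.1583815  39.32369942]
 [23.88557214  3.19651741]
 [35.63559698 40.35508211]]
[0.62210562 0.00122175 0.074     ]
[[ 0.5523  0.0411  0.004 ]
 [ 0.6688  0.0549  0.004 ]
 [ 0.6832 -0.0652  0.004 ]
 [ 0.5644 -0.0785  0.004 ]] [ 0.61719177 -0.01195158  0.004     ]
[7.94304453e-01 2.27208637e-02 5.55111512e-17] [0.77080388 0.02001408 0.085     ]
row [0.0874, 0.001, 0.2257] [-0.0001, 0.0, 0.0009] rows>=5.8 yaw 0.001 q6 -0.27 t 47.3333
```

Call:
step_arm([
  [0.04,0.001,0,0,0,0],
  [0.08,0.001,0.01,0,0,0],
  [0.091,0.001,0.04,0,0,0],
  [0.091,0.001,0.07,0,0,0],
  [0.091,0.001,0.1,0,0,0],
  [0.091,0.001,0.13,0,0,0],
  [0.091,0.001,0.13,0,0,0],
])

```text
clock: 47.92
eef_pos: [0.617, 0.0013, 0.1233]
eef_rot: [-2.211, -2.218, 0.012]
ft_force: [-1.6, 0.2, -1.9]
finger_gap: 0.0872
```

```bash
python3 -c "
from h import *
save('wrist','w17.png')
go(.6225,.0005,.032,0)
"
```

```text
row [-0.0006, 0.0045, 0.0948] [-0.0053, -0.0006, 0.0017] rows>=2.3 yaw 0.003 q6 -0.13 t 47.9667
```

View pics/w17.png

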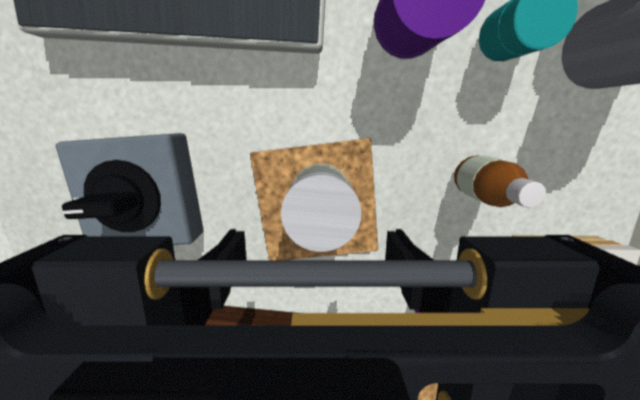

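Call:
step_arm([
  [0,0.004,0.02,-0.005,0,0],
  [0,0.004,0.045,-0.005,0,0],
  [0,0.004,0.065,-0.005,0,0],
  [0,0.004,0.08,-0.005,0,0],
  [0,0.004,0.092,-0.005,0,0],
  [0,0.004,0.092,-0.005,0,0],
  [0,0.004,0.092,-0.005,0,0],
])

```text
clock: 48.55
eef_pos: [0.6228, 0.0009, 0.036]
eef_rot: [-2.218, -2.224, -0.002]
ft_force: [-0.4, 0.7, 0.6]
finger_gap: 0.0869
```

Call:
step_arm([
  [0,0,0,0,0,0],
  [0,0,0,0,0,0],
  [0,0,0,0,0,0],
  [0,0,0,0,0,0],
  [0,0,0,0,0,0],
  [0,0,0,0,0,0],
  [0,0,0,0,0,0],
  [0,0,0,0,0,0],
], gripper=1)

```text
clock: 49.22
eef_pos: [0.6225, 0.0009, 0.0366]
eef_rot: [-2.218, -2.224, -0.001]
ft_force: [-3.6, -0.6, 5.6]
finger_gap: 0.0614
```

```bash
python3 -c "
from h import *
s=sensors.get_state();print(s['finger_gap'],s['eef_pos'],s['ft_force'])
go(.6225,.0005,.18,0)
"
```

```text
0.061447753333191565 [0.62249823 0.00087331 0.03655428] [-3.58064909 -0.55676454  5.64063296]
row [-0.0003, -0.0, -0.1434] [-0.0001, -0.0005, 0.0019] rows>=3.4 yaw 0.003 q6 -0.13 t 49.2167
```

Call:
step_arm([
  [0,0,-0.01,0,0,0],
  [0,0,-0.03,0,0,0],
  [0,0,-0.05,0,0,0],
  [0,0,-0.075,0,0,0],
  [0,0,-0.1,0,0,0],
  [0,0,-0.125,0,0,0],
  [0,0,-0.15,0,0,0],
  [0,0,-0.15,0,0,0],
])

```text
clock: 49.88
eef_pos: [0.6259, 0.0005, 0.1933]
eef_rot: [2.213, 2.22, 0.011]
ft_force: [1.3, -0.1, -2.4]
finger_gap: 0.0613
```

```bash
python3 -c "
from h import *
s=sensors.get_state();print(s['finger_gap'],s['eef_pos'],s['ft_force'])
save('side','sd18.png')
"
```

```text
0.06130681659359653 [6.25888803e-01 4.91649957e-04 1.93286402e-01] [ 1.32079592 -0.11913635 -2.39706991]
```

View pics/sd18.png

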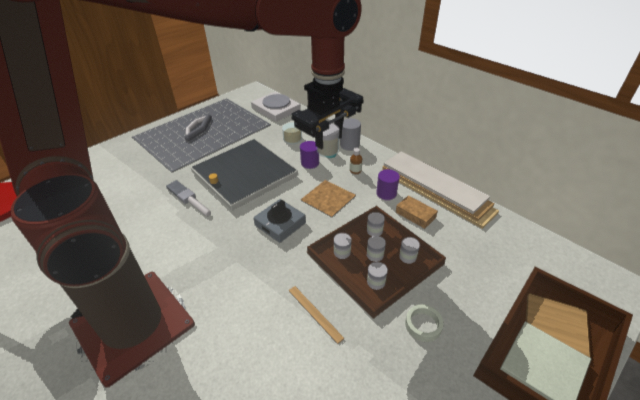

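Jar lifted (330,140), five tins standing. Now lean 40°.

Call:
step_arm([
  [0,0,0,-0.05,0,0],
  [0,0,0,-0.1,0,0],
  [0,0,0,-0.15,0,0],
  [0,0,0,-0.2,0,0],
  [0,0,0,-0.25,0,0],
  [0,0,0,-0.3,0,0],
  [0,0,0,-0.35,0,0],
  [0,0,0,-0.4,0,0],
  [0,0,0,-0.44,0,0],
  [0,0,0,-0.44,0,0],
])

```text
clock: 50.77
eef_pos: [0.62, 0.0014, 0.1838]
eef_rot: [1.82, 1.825, 0.658]
ft_force: [0.0, 0.5, -4.3]
finger_gap: 0.0617
```

```bash
python3 -c "
from h import *
s=sensors.get_state();print(s['finger_gap'],s['eef_pos'],s['ft_force'])
z=R.from_rotvec(s['eef_rot']).as_matrix()[:,2];print(z,np.degrees(np.arccos(-z[2])))
save('side','sd19.png');im=save('scene','sc19.png')
cv2.imwrite('pics/sc19c.png',cv2.resize(im[100:300,220:420,::-1],None,fx=3,fy=3))
"
```

```text
0.061744349764386114 [0.61997563 0.00142413 0.18378351] [ 0.0329816   0.47586507 -4.34278498]
[ 0.63685653  0.00331342 -0.77097521] 39.55845696407129
```

View pics/sc19c.png

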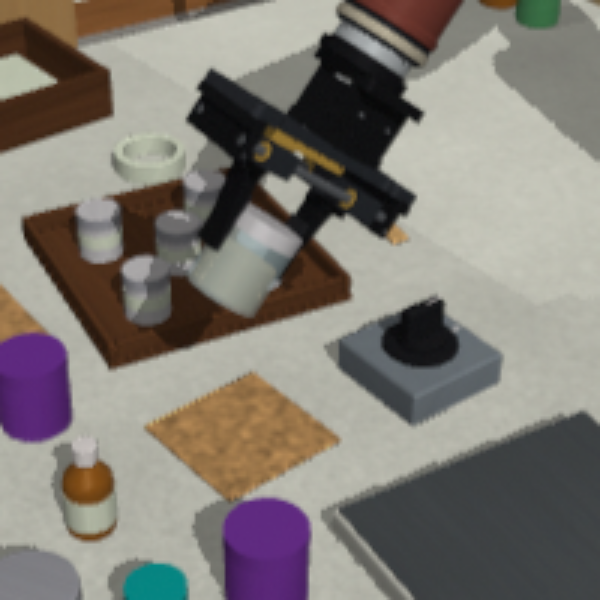

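Jar is leaned ~40° in the grip. Hold over 2 s.

Call:
step_arm([
  [0,0,0,0,0,0],
  [0,0,0,0,0,0],
  [0,0,0,0,0,0],
  [0,0,0,0,0,0],
  [0,0,0,0,0,0],
  [0,0,0,0,0,0],
  [0,0,0,0,0,0],
  [0,0,0,0,0,0],
  [0,0,0,0,0,0],
  [0,0,0,0,0,0],
])

```text
clock: 51.7
eef_pos: [0.623, 0.0008, 0.1877]
eef_rot: [1.819, 1.823, 0.659]
ft_force: [0.2, -0.6, -3.5]
finger_gap: 0.0612
```

Call:
step_arm([
  [0,0,0,0,0,0],
  [0,0,0,0,0,0],
  [0,0,0,0,0,0],
  [0,0,0,0,0,0],
  [0,0,0,0,0,0],
  [0,0,0,0,0,0],
  [0,0,0,0,0,0],
  [0,0,0,0,0,0],
  [0,0,0,0,0,0],
  [0,0,0,0,0,0],
])

```text
clock: 52.53
eef_pos: [0.623, 0.0008, 0.1877]
eef_rot: [1.819, 1.823, 0.659]
ft_force: [0.1, -0.1, -3.1]
finger_gap: 0.0617
```

Call:
step_arm([
  [0,0,0,0,0,0],
  [0,0,0,0,0,0],
  [0,0,0,0,0,0],
  [0,0,0,0,0,0],
  [0,0,0,0,0,0],
  [0,0,0,0,0,0],
  [0,0,0,0,0,0],
  [0,0,0,0,0,0],
])

```text
clock: 53.2
eef_pos: [0.623, 0.0008, 0.1878]
eef_rot: [1.818, 1.823, 0.659]
ft_force: [0.6, 1.2, -3.5]
finger_gap: 0.0615
```

```bash
python3 -c "
from h import *
go(.619,-.009,.15,0)
save('wrist','w20.png')
"
```

```text
row [-0.0098, -0.0272, 0.0264] [0.441, -0.0011, 0.0016] rows>=5.5 yaw 0.002 q6 -0.39 t 53.2
```

Call:
step_arm([
  [0,0,0,0.05,0,0],
  [0,0,0,0.1,0,0],
  [0,0,0,0.15,0,0],
  [0,0,0,0.2,0,0],
  [0,0,0,0.25,0,0],
  [0,0,0,0.3,0,0],
  [0,0,0,0.35,0,0],
  [0,0,0,0.4,0,0],
  [0,0,0,0.441,0,0],
  [0,0,0,0.441,0,0],
])

```text
clock: 54.08
eef_pos: [0.625, 0.0006, 0.1873]
eef_rot: [-2.217, -2.223, 0.0]
ft_force: [-0.4, -0.6, -3.3]
finger_gap: 0.0612
```

Call:
step_arm([
  [0,0,0,0,0,0],
  [0,0,0,0,0,0],
  [0,0,0,0,0,0],
])

```text
clock: 54.33
eef_pos: [0.6246, 0.0006, 0.1872]
eef_rot: [-2.218, -2.224, -0.001]
ft_force: [0.1, 1.4, -2.3]
finger_gap: 0.0613
```

```bash
python3 -c "
from h import *
go(.619,-.009,.05,0)
save('wrist','w21.png')
"
```

```text
row [-0.0098, -0.0056, 0.1372] [-0.0001, -0.0005, 0.0017] rows>=3.3 yaw 0.003 q6 -0.13 t 54.3333
```

View pics/w21.png

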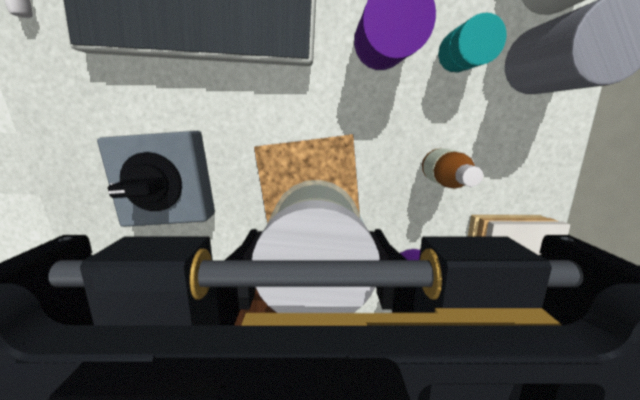

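Call:
step_arm([
  [-0.01,-0.006,0.02,0,0,0],
  [-0.01,-0.006,0.045,0,0,0],
  [-0.01,-0.006,0.07,0,0,0],
  [-0.01,-0.006,0.095,0,0,0],
  [-0.01,-0.006,0.115,0,0,0],
  [-0.01,-0.006,0.13,0,0,0],
  [-0.01,-0.006,0.137,0,0,0],
  [-0.01,-0.006,0.137,0,0,0],
  [-0.01,-0.006,0.137,0,0,0],
])

```text
clock: 55.13
eef_pos: [0.6186, -0.0093, 0.0511]
eef_rot: [-2.218, -2.224, -0.002]
ft_force: [0.3, -0.4, -2.9]
finger_gap: 0.061
```

Call:
step_arm([
  [0,0,0.004,0,0,0],
  [0,0,0.008,0,0,0],
  [0,0,0.011,0,0,0],
  [0,0,0.011,0,0,0],
])

```text
clock: 55.47
eef_pos: [0.6184, -0.0092, 0.0398]
eef_rot: [-2.218, -2.224, -0.001]
ft_force: [-0.9, 0.3, -3.3]
finger_gap: 0.0614
```

Call:
step_arm([
  [0,0,0.0015,0,0,0],
  [0,0,0.003,0,0,0],
  [0,0,0.003,0,0,0],
])

```text
clock: 55.72
eef_pos: [0.6185, -0.0092, 0.0367]
eef_rot: [-2.218, -2.224, -0.001]
ft_force: [-0.5, -0.1, -2.8]
finger_gap: 0.0611
```

Call:
step_arm([
  [0,0,0,0,0,0],
  [0,0,0,0,0,0],
  [0,0,0,0,0,0],
  [0,0,0,0,0,0],
  [0,0,0,0,0,0],
  [0,0,-0.02,0,0,0],
  [0,0,-0.06,0,0,0],
  [0,0,-0.1,0,0,0],
  [0,0,-0.14,0,0,0],
  [0,0,-0.18,0,0,0],
], gripper=0)

```text
clock: 56.55
eef_pos: [0.6181, -0.0093, 0.2186]
eef_rot: [-2.218, -2.224, -0.001]
ft_force: [0.4, 1.2, -0.8]
finger_gap: 0.0867
```

```bash
python3 -c "
from h import *
go(.6,-.13,.36,0)
"
```

```text
row [-0.1205, -0.0183, -0.1415] [0.0003, -0.0005, 0.0017] rows>=4.5 yaw 0.003 q6 -0.15 t 56.55
```

Call:
step_arm([
  [-0.12,-0.02,-0.14,0,0,0],
  [-0.12,-0.02,-0.14,0,0,0],
  [-0.12,-0.02,-0.14,0,0,0],
  [-0.12,-0.02,-0.14,0,0,0],
  [-0.12,-0.02,-0.14,0,0,0],
  [-0.12,-0.02,-0.14,0,0,0],
  [-0.12,-0.02,-0.14,0,0,0],
])

```text
clock: 57.13
eef_pos: [0.5986, -0.1303, 0.3597]
eef_rot: [2.219, 2.221, 0.004]
ft_force: [0.3, 0.1, 0.3]
finger_gap: 0.0871
```

```bash
python3 -c "
from h import *
save('wrist','w22.png');im=save('side','sd22.png')
cv2.imwrite('pics/sd22c.png',cv2.resize(im[120:330,170:460,::-1],None,fx=2.7,fy=2.7,interpolation=cv2.INTER_CUBIC))
for d in models.tip_of('wrist','jar'): print(d, ray('wrist',d['location'],.004)-[0,.005,0])
for d in models.tip_of('wrist','mat'): print(d, ray('wrist',d['location'],.0)-[0,.005,0])
"
```

```text
{'location': [401.8, 154.3], 'score': 0.78} [ 0.75218355 -0.11589052  0.004     ]
{'location': [330.3, 86.5], 'score': 0.61} [ 0.62162682 -0.00250998  0.004     ]
{'location': [324.3, 91.3], 'score': 0.74} [ 0.61159197 -0.00969673  0.        ]
{'location': [281.0, 225.1], 'score': 0.62} [ 0.53042268 -0.25358682  0.        ]
```

View pics/w22.png

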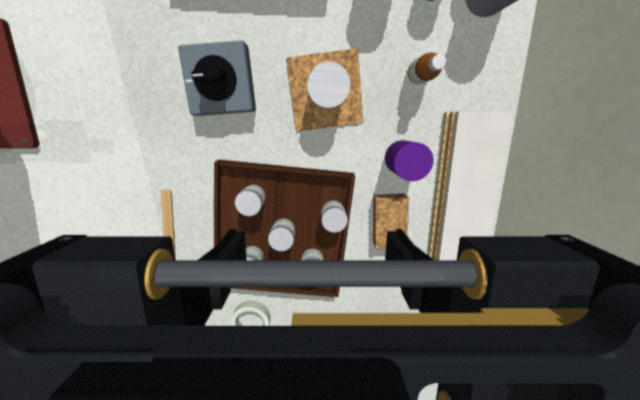

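View pics/sd22c.png

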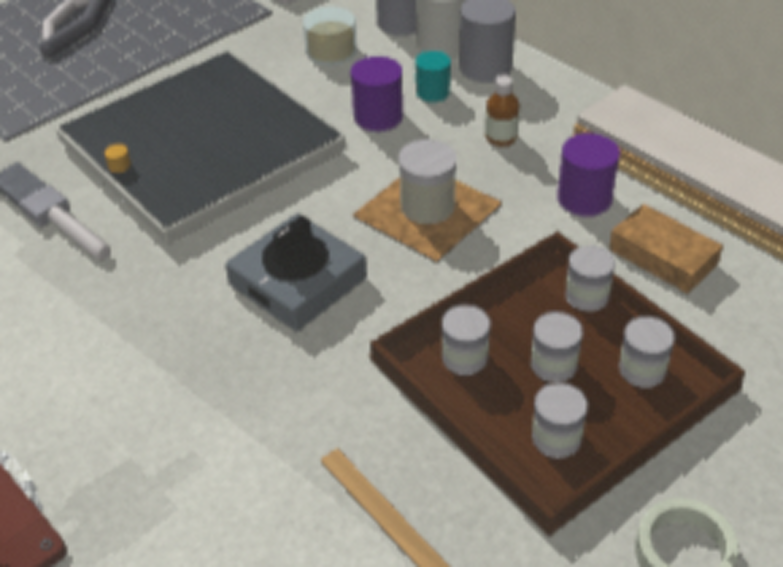

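```bash
python3 -c "
from h import *
im=cv2.imread('pics/w5.png')[120:225,265:370]
cv2.imwrite('pics/w5c.png',cv2.resize(cv2.convertScaleAbs(im,alpha=1.8,beta=20),None,fx=5.5,fy=5.5,interpolation=cv2.INTER_CUBIC))
"
```

```text
(no output)
```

View pics/w5c.png

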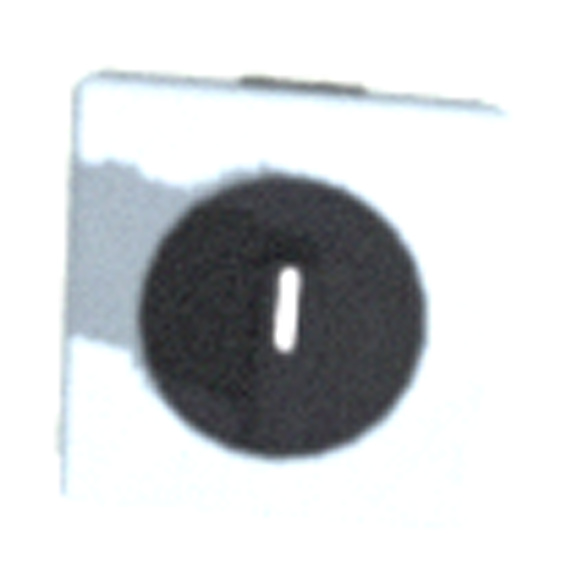

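The dial's line matches the box axis to about 1°, which agrees with the stop that I felt.

```bash
python3 -c "
from h import *
print(manip.job_done(), sensors.get_state()['clock'])"
```

```text
the job is handed in; nothing more can be done
the job is handed in; nothing more can be done
```

The shutdown is done and handed in at about 57 s, well inside the 210 s limit. The hand-in call gives no verdict, so what follows rests on my own checks.

- **Dial:** I turned it about 4.2 rad anticlockwise until the resisting moment rose at the stop. In the picture after release, its white line matched the controller's axis to about 1°.
- **Tins:** There were five on the plate, and all five now stand upright on the tray floor. I measured them within a few millimetres of where I placed them, each about 62 mm or less from the centre along each side.
- **Jar:** I held it leaned at about 39.6° for roughly 2.4 s. It now stands level on the cork mat, released. I set it down within a few millimetres of the mat centre. The last picture put it about 12 mm off; both are within the 35 mm limit.
- **Everything else:** The puck is still on the plate, and nothing else looked moved in the last pictures. The arm ended clear of everything.

- **Hard set-down:** The first tin pressed the tray floor with about 27 N, because I lowered it roughly 2 mm too far. I backed off before releasing it.
- **Camera offset:** The wrist camera read about 5 mm off compared with the arm, so I corrected for that in my measurements.

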